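Open the gel casting stand, rack the cassettes and clean its gasket seam

TASK

Loosen the red clamp knob of the gel casting stand, which has a left-hand thread (turn it clockwise, feel that it gives, never tighten it), until the steel jaw is fully back, then lift out every gel cassette and set it down gently, upright, in a slot of its own in the draining rack. Then take the yellow tool and guide its tip lightly and slowly (about 3 cm a second) along the whole blue L-shaped gasket seam on the stand, from the free end of the short leg round the corner to the free end of the long leg, and lay the tool flat back on the blue mat. Leave the clamp open and everything else alone.

Things in the scene. Friction and masses are not known exactly. Their poses are not given: they have to be found in the camera images.
- clamp (a joint): angle (rad) of the stand's red T-bar clamp knob: LEFT-HAND thread, grows CLOCKWISE seen from above = loosens. Starts at 0 to 0.3 (tight); anticlockwise soon squeezes the cassettes, and below -0.25 damages it. Stop at 3.8. About 0.12 N m; stays where left, same height. Each rad withdraws the steel jaw 5 mm; beyond 2.6 its lip is clear of the cassettes. Needs several grips.
- clamp_grip (a point): centre of the knob's T-bar, on its upright axis, 112 mm above the bench. The bar is 66 mm long (x), 16 mm thick (y) and 30 mm high (15 mm above and below this point). 50 mm around the axis is free at this height. On the stand at x 0, y 138 mm.
- stand: fixed gel casting stand; origin on the bench under the middle of its 4 slots. White base x -120..120, y -110..180 mm, top 30 mm up. Grey guides (x +-82, y -61..40, to 65 mm up) leave 18 mm slots at x -63, -21, 21, 63, cassettes' length along y. Steel jaw, a bar along x, 112 mm high, at y 40..61 (tight) or 53..80 (loose): its lip hooks 10 mm over the cassettes' +y shoulders until loosened.
- rack: fixed draining rack: white base 210 x 130 x 10 mm with four pairs of wire loops 55 mm high (y -43..43 mm). Origin at its underside's centre. Four slots side by side at x = -72, -24, 24, 72 mm, floor 10 mm above the bench; each takes one cassette, its length along y, its thickness along x; 23 mm free between the wires.
- mat: thin blue mat, 230 x 150 mm (x, y), lying on the bench, fixed; 1 mm, origin at its centre. The tool's place.
- tool: yellow seam tool with black grip band, lying flat on the mat, 151 mm long, 70 g. Handle 100 x 18 x 24 mm (x, y, z); origin at the centre of the handle's underside; x points to the tip. A 6 mm steel wire runs on from the handle and bends down to the tip; tilting it nose-down 20 to 30 degrees puts the tip well below handle and fingers.
- tool_tip (a point): the tip of the tool, underside, 98 mm ahead of its origin along x, at the height of the handle's underside
- seam0 (a point): point on the blue L-shaped gasket seam (6 mm wide, flush with the stand's base top, 30 mm above the bench), at the free end of its short leg. The short leg (90 mm) runs along the base's -x side, the long leg (188 mm) along its -y side; both are straight
- seam1 (a point): point on the blue L-shaped gasket seam (6 mm wide, flush with the stand's base top, 30 mm above the bench), halfway along the short leg. The short leg (90 mm) runs along the base's -x side, the long leg (188 mm) along its -y side; both are straight
- seam2 (a point): point on the blue L-shaped gasket seam (6 mm wide, flush with the stand's base top, 30 mm above the bench), at the corner. The short leg (90 mm) runs along the base's -x side, the long leg (188 mm) along its -y side; both are straight
- seam3 (a point): point on the blue L-shaped gasket seam (6 mm wide, flush with the stand's base top, 30 mm above the bench), a third along the long leg. The short leg (90 mm) runs along the base's -x side, the long leg (188 mm) along its -y side; both are straight
- seam4 (a point): point on the blue L-shaped gasket seam (6 mm wide, flush with the stand's base top, 30 mm above the bench), two thirds along the long leg. The short leg (90 mm) runs along the base's -x side, the long leg (188 mm) along its -y side; both are straight
- seam5 (a point): point on the blue L-shaped gasket seam (6 mm wide, flush with the stand's base top, 30 mm above the bench), at the free end of the long leg. The short leg (90 mm) runs along the base's -x side, the long leg (188 mm) along its -y side; both are straight
- cassette_a: gel cassette (some may be absent): glass plates in a green frame, 160 g, standing upright in a stand slot. Body 14 x 100 x 70 mm (x, y, z) with a green grip tab on top, 14 x 44 x 30 mm, so 100 mm high overall; origin at the centre of its underside, x across the 14 mm thickness
- cassette_b: gel cassette (some may be absent): glass plates in a green frame, 160 g, standing upright in a stand slot. Body 14 x 100 x 70 mm (x, y, z) with a green grip tab on top, 14 x 44 x 30 mm, so 100 mm high overall; origin at the centre of its underside, x across the 14 mm thickness
- cassette_c: gel cassette (some may be absent): glass plates in a green frame, 160 g, standing upright in a stand slot. Body 14 x 100 x 70 mm (x, y, z) with a green grip tab on top, 14 x 44 x 30 mm, so 100 mm high overall; origin at the centre of its underside, x across the 14 mm thickness
- cassette_d: gel cassette (some may be absent): glass plates in a green frame, 160 g, standing upright in a stand slot. Body 14 x 100 x 70 mm (x, y, z) with a green grip tab on top, 14 x 44 x 30 mm, so 100 mm high overall; origin at the centre of its underside, x across the 14 mm thickness
- wash_bottle: bystander, leave alone: white wash bottle, 64 mm wide, 150 mm high; origin at its underside
- bleach: bystander, leave alone: white bleach bottle with red cap, 72 mm wide, 190 mm high; origin at its underside
- green_bottle: bystander, leave alone: green bottle, 60 mm wide, 130 mm high; origin at its underside
- reagent: bystander, leave alone: glass reagent bottle with blue cap, 66 mm wide, 150 mm high; origin at its underside
- beaker: bystander, leave alone: glass beaker, 64 mm wide, 75 mm high; origin at its underside
- weigh_tray: bystander, leave alone: white weighing tray, 90 x 90 x 25 mm; origin at its underside
- jar: bystander, leave alone: amber jar with orange lid, 48 mm wide, 55 mm high; origin at its underside
Not all that is in view belongs to the job. Leave any pink look-alike of the cassette_a alone. Leave any green look-alike of the tool alone.

How it is judged:
By the outcome, as a careful person would: the job done as asked, in the order asked, and still so for the second after the job is handed in, with the robot touching nothing.
Of cassette_a, cassette_b, cassette_c, cassette_d only 2 to 4 are there at a start; the rules pass over those that are not, and their reading is None.
At some moment in a run one of tool may be knocked a few centimetres aside while the robot is not near it.
It also fails if it takes over 210 s, if anything falls off the work surface, if the arm or the gripper's body presses on something with over 40 N, if the wrist force passes 120 N, or if a joint passes its speed limit or range.

ROBOT

A 7-joint arm with a two-finger parallel gripper is mounted at the origin on the work surface. World frame = base frame: x ahead of the robot, y to its left, z up, the work surface at z = 0. Lengths are in m, angles in rad, forces in N, time in s.
With the tool pointing down it reaches from about 0.425 to 0.95 m from the base axis. Payload 4.7 kg.
Tool frame: the origin (TCP) lies midway between the tips of the shut fingers; the grasp point (between the pads) lies manip.grasp_offset behind it (manip.grasp_offset is the distance from the TCP to the grasp point, in m); z points along the fingers, y is the line along which they close (so a half turn about z gives the same grasp; the last joint's range is limited). The gripper opens to 85 mm and grips with 20 to 120 N. Pads are 22 mm wide; open, the fingers measure 114 mm over their backs; the gripper's body (76 mm by 85 mm) begins 54 mm behind the grasp point. The pads swing forward as they close: fully open they stand 13 mm farther back than shut.
Start: joints at [1.147, 0.469, -0.049, 1.532, 0.024, 1.141, -0.082], TCP at [0.26, -0.623, 0.231] pointing down, gripper open.
Joint ranges: [-2.59, 2.59], [-0.33, 1.99], [-1.39, 1.29], [0.1, 2.45], [-1.04, 4.18], [0.21, 1.99], [-2.66, 2.66]. Speed limits (rad/s): [2.57, 2.57, 3.14, 3.14, 3.14, 3.14, 3.14].

INTERFACE

Orientations are given as a unit quaternion [x, y, z, w].
In Python, from cell import manip gives the robot as it stands. The module is installed in compiled form; this text tells all that it offers.
- The arm moves only by the tool servo_tool, never from a script. Its argument "series" is a list of rows, each a list of 2 entries, a list of its own where there are three numbers: the shift along the tool's x, y, z in mm, then the turn about the tool's z in degrees. A call has 1 to 12 rows; each row is the pose to reach, as a shift and turn from the pose commanded when the call began, along the tool's axes at that moment; what a row does not reach only later rows make up. A row lasts 1/12 s, in which the tool goes at most 41.7 mm and 7.16 degrees, less where a joint would pass 70% of its speed; a pose out of reach is approached as far as the arm can. A call with a gripper value outside its range is refused whole. "claw" is the closure in counts, from 0 (fully open) to 255 (shut), set as the call begins (left out, the last holds). The fingers move at their own pace and stop on an object; the grip force is fixed at half the most. Time passes only in rows, so rows that repeat a pose let the fingers close. It gives the time, the measured TCP pose, the force, the opening and the grip force at its end, in the units of the state.
- manip.sense(): the state, without advancing time (a new reading comes with each control period).
- manip.camera(name): name is "side" or "top"; returns a dict with "pixels" (420x560x3 uint8, red, green, blue), "range_z" (420x560 float32, m along the optical axis (not along the pixel's ray), 0 where there is no reading), "fov_y" (degrees; the focal length in pixels is half the picture's height over the tangent of half this angle, whatever the lens; pixels are square), "cx", "cy" (the principal point, pixels), "T" (4x4, takes a point from camera to world coordinates). Camera axes: x right, y down, z forward; pixel columns grow to the right and rows downward; lengths in m; the calibration is good to about 2 mm. A picture is of the moment at which its call begins.
- manip.job_done(): hands the job in; it is judged then, once.
The state is a dict: "time_s": time; "q": joint angles; "joint_vel": joint speeds; "tau": joint torques, N m; "ee_pos": TCP position; "tcp_rot": TCP orientation; "force": force on the tool from outside, world axes, zero at the start; "wrist_torque": the same for the moment, N m; "gripper_width": finger opening in m; "grasp_force": force on a finger pad.
Only numpy, scipy, OpenCV 4.12 (cv2) and the standard library are available. Lean on these libraries where they do the work, as an engineer would, in place of code of your own. Each camera call takes 0.05 s, during which the arm holds its last target. There are 200 camera calls.

## Working session

There is one attempt and no reset: what is moved stays moved. The work goes in short steps, Python scripts to look and compute and a tool call to move; the robot and the scene stay as the last step left them, time stands still between calls to the robot, and variables do not carry over. Pictures are saved under pics/ and viewed, at most 14 in all, crops included, and the job is handed in when it is done.

Besides the shell and the picture viewer there is one more tool, called after "Request:" as a command line: name --argument value ..., lists and objects as JSON in quotes. servo_tool: Moves the arm, as the interface text tells. Its arguments: {"type":"object","properties":{"series":{"type":"array"},"claw":{"type":"number"}},"required":["series"]}

```bash
mkdir -p pics
cat > h.py <<'E'
import numpy as np,cv2
from cell import manip
from scipy.spatial.transform import Rotation as R
def cam(n):
    c=manip.camera(n); d=c["range_z"]; h,w=d.shape
    f=h/2/np.tan(np.radians(c["fov_y"])/2); v,u=np.mgrid[:h,:w]
    P=np.stack([(u-c["cx"])/f*d,(v-c["cy"])/f*d,d],-1)@c["T"][:3,:3].T+c["T"][:3,3]
    P[d==0]=np.nan
    return c["pixels"],P,c
def save(n,im): cv2.imwrite("pics/"+n,im[...,::-1])
E
python3 - <<'E'
from h import *
for n in("top","side"):
    p,P,c=cam(n); save(n+"0.png",p); np.savez(n+"0.npz",p=p,P=P); print(n,c["fov_y"],c["T"].round(3).tolist())
s=manip.sense(); print(s, manip.grasp_offset)
E
```

```text
top 42.345525693012014 [[-0.027, -0.988, 0.155, 0.324], [-1.0, 0.029, 0.008, 0.003], [-0.012, -0.155, -0.988, 1.491], [0.0, 0.0, 0.0, 1.0]]
side 56.924735518376366 [[-0.94, -0.246, 0.238, 0.285], [-0.341, 0.638, -0.691, 0.773], [0.018, -0.73, -0.683, 0.823], [0.0, 0.0, 0.0, 1.0]]
{'time_s': 0.1, 'q': array([ 1.14709289,  0.4693796 , -0.04857013,  1.53354946,  0.02413217,
        1.1409927 , -0.08231594]), 'joint_vel': array([-7.07673124e-05, -3.43215955e-03,  5.38720982e-04, -2.66938321e-03,
        9.78151299e-04, -6.92548560e-06,  6.41960916e-04]), 'tau': array([ 6.73132854e-04, -5.11515534e+01, -4.72660060e-02, -2.38391215e+01,
        1.06995780e-02,  4.34352492e-03, -1.12406784e-05]), 'ee_pos': array([ 0.25941863, -0.6226072 ,  0.23036419]), 'tcp_rot': array([ 9.80578722e-01,  1.96123968e-01, -2.19521083e-04, -8.43249541e-04]), 'force': array([ 0.00736354,  0.12930776, -0.55792859]), 'wrist_torque': array([ 0.01936066, -0.00116186, -0.00263528]), 'grasp_force': 0.0, 'gripper_width': 0.08521208519786604} 0.0187
```

View pics/top0.png

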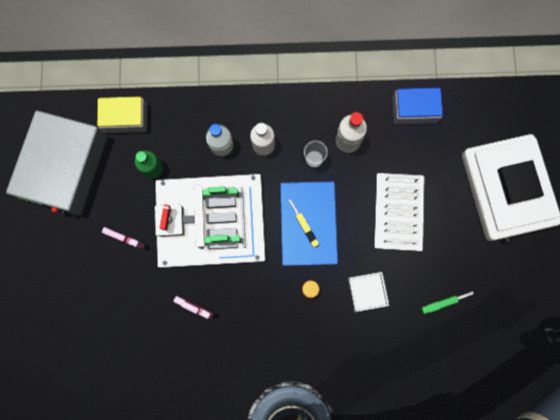

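View pics/side0.png

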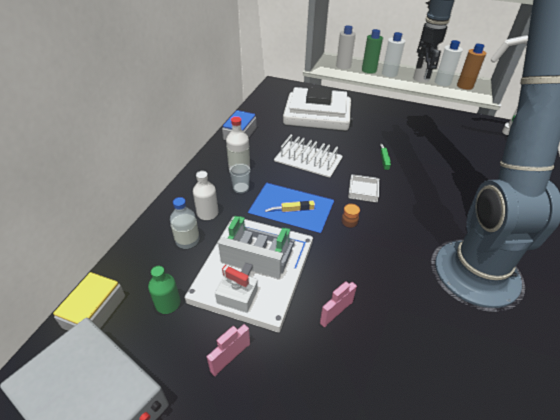

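The top view shows the stand at (155-265, 175-265). Its knob is at (165,217) and green cassette tabs are at (220,190) and (222,239). The blue seam is at x≈252, with its short leg at y≈257. The yellow tool is at (307,230) with its tip near (291,201), the rack at (400,212) and the mat at (309,223). The pink look-alikes (122,238) and (193,307) and the green tool (440,303) are to be left alone.

```bash
cat > m.py <<'E'
from h import *
def rect(P,m,n):
    q=P[m&np.isfinite(P[...,2])]; r=cv2.minAreaRect(q[:,:2].astype(np.float32)*1000)
    print(n,len(q),"c",np.round(r[0],1),"sz",np.round(r[1],1),"ang",round(r[2],2),"mean",(q.mean(0)*1000).round(1),"z",(np.percentile(q[:,2],[5,50,95])*1000).round(1)); return q
def masks(p):
    h=cv2.cvtColor(p,cv2.COLOR_RGB2HSV).astype(int); return h[...,0],h[...,1],h[...,2]
def box(s,u0,u1,v0,v1):
    m=np.zeros(s,bool); m[v0:v1,u0:u1]=1; return m
E
python3 - <<'E'
from m import *
d=np.load("top0.npz"); p,P=d["p"],d["P"]; H,S,V=masks(p); z=P[...,2]; B=lambda *a:box(z.shape,*a)
w=(S<60)&(V>120)
rect(P,B(145,275,168,275)&(abs(z-.03)<.006),"base")
rect(P,B(365,435,165,260)&(abs(z-.01)<.005)&w,"rackbase")
rect(P,B(365,435,165,260)&(z>.045),"rackwire")
rect(P,B(270,345,170,275)&(H>100)&(H<125)&(S>120),"mat")
for n,b in(("tabA",(200,242,182,197)),("tabB",(200,245,230,247))):
    rect(P,B(*b)&(H>45)&(H<75)&(S>120)&(z>.09),n)
    rect(P,B(*b)&(z>.06)&(z<.08),n+"body")
rect(P,B(150,185,195,240)&((H<8)|(H>170))&(S>150)&(z>.11),"knob")
q=rect(P,B(270,345,170,275)&(H>18)&(H<35)&(S>120),"yellow")
rect(P,B(270,345,170,275)&(z>.006),"tool all")
q=rect(P,B(190,262,180,265)&(H>95)&(H<125)&(S>110),"seam"); 
save("crop1.png",cv2.resize(p[165:275,145:345],(800,440),interpolation=cv2.INTER_CUBIC))
m=B(200,243,180,250)&(z>.06); q=P[m]
E
```

```text
base 5449 c [568.  221.4] sz [274.5 316.7] ang 1.67 mean [545.6 201.4  29.9] z [25.4 29.8 34.4]
rackbase 2495 c [ 564.4 -316.1] sz [132.8 212.8] ang 85.3 mean [ 560.  -313.     9.6] z [ 5.7  9.5 13.9]
rackwire 578 c [ 563.4 -316.3] sz [ 86.5 179.8] ang 85.11 mean [ 562.7 -314.6   53.7] z [47.8 53.7 59. ]
mat 4365 c [540.8 -64.1] sz [155.6 237.6] ang 89.68 mean [539.5 -65.    0.7] z [-4.9  0.7  6.2]
tabA 172 c [614.3 168.9] sz [12.5 88.7] ang 2.07 mean [613.6 168.9 115.2] z [ 95.9 120.  133.3]
tabAbody 61 c [621.6 168.8] sz [26.7 88.5] ang 1.69 mean [616.1 161.   69.1] z [61.8 68.2 78.2]
tabB 143 c [488.9 164.7] sz [12.4 88.6] ang 2.31 mean [488.1 166.4 118.6] z [ 97.7 126.2 133.9]
tabBbody 282 c [496.3 164.3] sz [102.2  44.2] ang 88.24 mean [499.2 168.6  66. ] z [60.8 65.3 73.3]
knob 122 c [543.5 309.2] sz [13.4 50.3] ang 80.66 mean [542.8 308.6 125.4] z [117.2 126.  132. ]
yellow 64 c [517.5 -58.8] sz [94.5 14.4] ang 27.02 mean [518.9 -59.2  23.5] z [18.4 23.5 27.4]
tool all 607 c [543.5 -60.6] sz [206.6 290.7] ang 88.27 mean [533.1 -60.   14.4] z [ 6.2  9.5 27.4]
seam 27 c [543.   92.2] sz [182.2   1.7] ang 1.73 mean [555.2  92.4  30. ] z [24.3 30.5 34.2]
```

View pics/crop1.png

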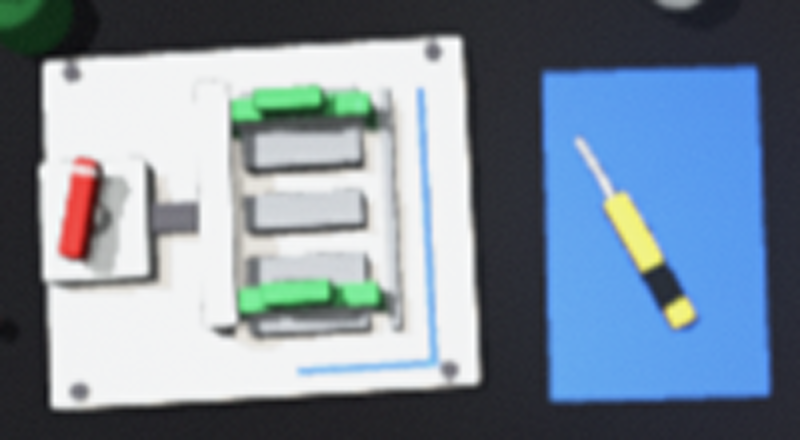

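The crop shows the stand square-on, with two cassettes in its outer slots (x = +63 and -63) and the knob bar slightly turned. The seam corner is at crop (434,361), with its ends at (298,371) and (420,88). The only yellow tool is the one on the mat, pointing up and left. Next I get precise positions from rays at the known heights.

```bash
cat >> h.py <<'E'
def ray(c,u,v,z):
    f=c["pixels"].shape[0]/2/np.tan(np.radians(c["fov_y"])/2)
    d=np.stack([(np.asarray(u)-c["cx"])/f,(np.asarray(v)-c["cy"])/f,np.ones_like(np.asarray(u,float))],-1)@c["T"][:3,:3].T
    o=c["T"][:3,3]; return (o+d*((z-o[2])/d[...,2])[...,None])[...,:2]*1000
E
python3 - <<'E'
from m import *
c=manip.camera("top"); p=c["pixels"]; H,S,V=masks(p); P=np.load("top0.npz")["P"]
g=lambda a:(np.array(a,float)-[1.5,1.5])/4+[145,165]
def loc(n,pts,z):
    q=g(pts); w=ray(c,q[:,0],q[:,1],z); print(n,w.round(1).tolist(),"mean",w.mean(0).round(1)); return w
s=loc("screws",[(71,72),(433,50),(450,370),(80,391)],.03)
print([np.degrees(np.arctan2(*(s[a]-s[b])[::-1])).round(2) for a,b in((0,1),(3,2),(0,3),(1,2))],[np.linalg.norm(s[a]-s[b]).round(1) for a,b in((0,1),(3,2),(0,3),(1,2))])
b=loc("base corners",[(42,60),(463,38),(481,384),(53,409)],.03)
loc("seam",[(298,371),(434,361),(420,88)],.03)
loc("knob top ends",[(86,165),(72,253)],.127)
loc("tool handle top",[(619,197),(684,320)],.025)
loc("tool tip",[(578,138)],.003)
loc("tabs",[(287,93),(288,287)],.13)
def mask(n,m,z,b):
    v,u=np.nonzero(m&box(m.shape,*b)); w=ray(c,u.astype(float),v.astype(float),z)
    r=cv2.minAreaRect(w.astype(np.float32)); print(n,len(u),np.round(r[0],1),np.round(r[1],1),round(r[2],2)); return u,v,w
mask("knob",((H<8)|(H>170))&(S>150),.127,(150,185,195,240))
mask("rack",(V>110)&(S<60),.01,(365,435,165,260))
mask("mat",(H>100)&(H<125)&(S>120),.001,(270,345,170,275))
mask("yellow",(H>18)&(H<35)&(S>120),.025,(270,345,170,275))
u,v,w=mask("seam",(H>95)&(H<125)&(S>60)&(V>120),.03,(190,262,180,265))
L=u>247; X=w[L&(v<252)]; print("long",X.min(0),X.max(0),cv2.fitLine(X.astype(np.float32),2,0,.01,.01).ravel().round(3))
X=w[u<247]; print("short",len(X),X.min(0),X.max(0),cv2.fitLine(X.astype(np.float32),2,0,.01,.01).ravel().round(3))
z=P[...,2];m=box(z.shape,155,185,200,240); print("block z",np.histogram(z[m],bins=[0,.02,.04,.05,.06,.07,.08,.09,.1,.11,.12,.14]))
save("rack.png",cv2.resize(p[165:260,365:435],(560,760//2*1),interpolation=cv2.INTER_CUBIC) if 0 else cv2.resize(p[165:260,365:435],None,fx=6,fy=6,interpolation=cv2.INTER_CUBIC))
E
```

```text
screws [[659.4, 336.0], [667.4, 85.6], [446.1, 78.5], [439.0, 328.5]] mean [553.  207.2]
[np.float64(91.83), np.float64(91.62), np.float64(1.93), np.float64(1.84)] [np.float64(250.5), np.float64(250.1), np.float64(220.5), np.float64(221.4)]
base corners [[668.5, 356.1], [675.2, 64.7], [436.1, 57.8], [427.4, 346.7]] mean [551.8 206.3]
seam [[448.3, 181.1], [452.5, 89.2], [640.9, 95.1]] mean [513.9 121.8]
knob top ends [[575.9, 303.9], [519.3, 312.5]] mean [547.6 308.2]
tool handle top [[561.7, -39.4], [475.9, -80.7]] mean [518.8 -60. ]
tool tip [[607.8, -12.8]] mean [607.8 -12.8]
tabs [[618.5, 174.2], [493.2, 174.8]] mean [555.8 174.5]
knob 123 [543.1 308. ] [16.4 50. ] 81.56
rack 3694 [ 563.6 -315.4] [133.8 213.2] 85.0
mat 4378 [540.5 -64. ] [155.4 236.8] 89.68
yellow 65 [517.2 -58.5] [94.3 13.6] 26.94
seam 195 [527.4  99.8] [ 83.4 211. ] 66.74
long [462.95900337  88.34887235] [639.86847607  97.2029513 ] [9.99000e-01 3.20000e-02 5.50635e+02 9.24120e+01]
short 46 [446.4135171  108.43806946] [452.82909472 178.78800655] [ 3.80000e-02 -9.99000e-01  4.49621e+02  1.43618e+02]
block z (array([ 10, 278,  22,  29,  85, 501,  32,  14,  19,  24, 166]), array([0.  , 0.02, 0.04, 0.05, 0.06, 0.07, 0.08, 0.09, 0.1 , 0.11, 0.12,
       0.14]))
```

View pics/rack.png

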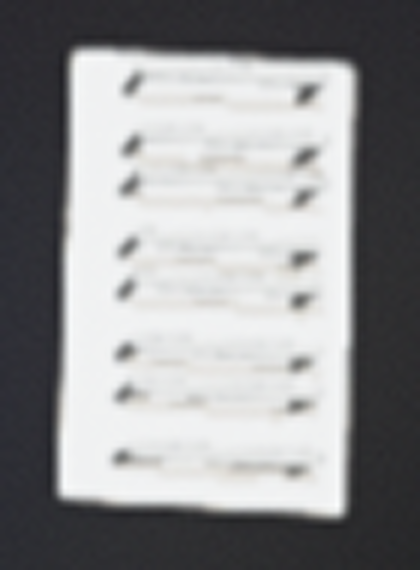

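```bash
cat > g.py <<'E'
import sys
from h import *
s=manip.sense(); p=s["ee_pos"]*1000; M=R.from_quat(s["tcp_rot"]).as_matrix(); psi=np.degrees(np.arctan2(M[1,0],M[0,0]))
print("t",round(s["time_s"],2),"tcp",p.round(1),"psi",round(psi,2),"tilt",np.degrees(np.arccos(-M[2,2])).round(2),"F",s["force"].round(1),"T",s["wrist_torque"].round(2),"w",round(s["gripper_width"]*1000,1),"gf",round(float(s["grasp_force"]),1),"q1",s["q"][0].round(2),"q7",s["q"][6].round(2))
# args: x,y,z,psi (mm,deg world) -> shift in tool axes and turn
for a in sys.argv[1:]:
    x,y,z,t=map(float,a.split(","))
    print(a,"->",(M.T@(np.array([x,y,z])-p)).round(1).tolist(),"turn",round((psi-t+180)%360-180,1))
E
python3 g.py 520,-300,260,100 549,309,180,171.6
```

```text
t 0.15 tcp [ 259.5 -622.7  230.5] psi 22.62 tilt 0.09 F [ 0.3 -0.7 -0.4] T [-0.03 -0.02  0.04] w 85.6 gf 0.0 q1 1.15 q7 -0.08
520,-300,260,100 -> [364.6, -197.7, -29.2] turn -77.4
549,309,180,171.6 -> [625.6, -748.6, 51.6] turn -149.0
```

Request:
servo_tool --series '[[[365, -198, -30], -77], [[365, -198, -30], -77], [[365, -198, -30], -77], [[365, -198, -30], -77], [[365, -198, -30], -77], [[365, -198, -30], -77], [[365, -198, -30], -77], [[365, -198, -30], -77], [[365, -198, -30], -77], [[365, -198, -30], -77], [[365, -198, -30], -77], [[365, -198, -30], -77]]' --claw 130

```text
time_s: 1.15
ee_pos: [0.5224, -0.2964, 0.2614]
tcp_rot: [0.642, 0.767, 0.001, -0.0]
force: [-0.6, -1.4, -0.1]
gripper_width: 0.0413
grasp_force: 0.0
```

```bash
python3 g.py 549,309,200,171.6
```

```text
t 1.15 tcp [ 522.4 -296.4  261.4] psi 100.11 tilt 0.09 F [-0.6 -1.4 -0.1] T [-0.06  0.02 -0.02] w 41.3 gf 0.0 q1 0.8 q7 0.47
549,309,200,171.6 -> [591.2, 132.4, 62.2] turn -71.5
```

Request:
servo_tool --series '[[[590, 132, 0], -72], [[590, 132, 0], -72], [[590, 132, 0], -72], [[590, 132, 0], -72], [[590, 132, 0], -72], [[590, 132, 0], -72], [[590, 132, 0], -72], [[590, 132, 0], -72], [[590, 132, 0], -72], [[590, 132, 0], -72], [[590, 132, 0], -72], [[590, 132, 0], -72]]'

```text
time_s: 2.15
ee_pos: [0.547, 0.1991, 0.2607]
tcp_rot: [0.076, 0.997, -0.001, -0.0]
force: [0.8, -0.1, 0.8]
gripper_width: 0.0418
grasp_force: 0.0
```

```bash
python3 g.py 549,309,145,171.6 549,309,98,171.6
```

```text
t 2.15 tcp [547.  199.1 260.7] psi 171.31 tilt 0.09 F [ 0.8 -0.1  0.8] T [-0.03 -0.05 -0.04] w 41.8 gf 0.0 q1 0.22 q7 0.7
549,309,145,171.6 -> [14.6, 109.2, 115.6] turn -0.3
549,309,98,171.6 -> [14.6, 109.2, 162.6] turn -0.3
```

Request:
servo_tool --series '[[[15, 109, 30], 0], [[15, 109, 70], 0], [[15, 109, 70], 0], [[15, 109, 100], 0], [[15, 109, 120], 0], [[15, 109, 140], 0], [[15, 109, 155], 0], [[15, 109, 164], 0], [[15, 109, 164], 0], [[15, 109, 164], 0]]'

```text
time_s: 2.98
ee_pos: [0.5481, 0.3089, 0.0976]
tcp_rot: [0.074, 0.997, -0.0, 0.0]
force: [-0.3, 0.3, 0.3]
gripper_width: 0.0419
grasp_force: 0.0
```

Request:
servo_tool --series '[[[0, 0, 0], 0], [[0, 0, 0], 0], [[0, 0, 0], 0], [[0, 0, 0], 0], [[0, 0, 0], 0], [[0, 0, 0], 0], [[0, 0, 0], 0], [[0, 0, 0], 0]]' --claw 255

```text
time_s: 3.65
ee_pos: [0.5485, 0.31, 0.0993]
tcp_rot: [0.073, 0.997, 0.001, 0.001]
force: [-1.0, -1.2, 7.2]
gripper_width: 0.015
grasp_force: 69.2
```

```bash
python3 g.py 549,309,97,171.6; python3 -c "
from h import *
p,P,c=cam('side'); save('s1.png',cv2.resize(p[180:340,150:350],(800,640-40)))"
```

```text
t 3.65 tcp [548.5 310.   99.3] psi 171.57 tilt 0.18 F [-1.  -1.2  7.2] T [-0.22  0.15 -0.11] w 15.0 gf 69.2 q1 -0.06 q7 0.4
549,309,97,171.6 -> [-0.6, -0.9, 2.3] turn -0.0
```

View pics/s1.png

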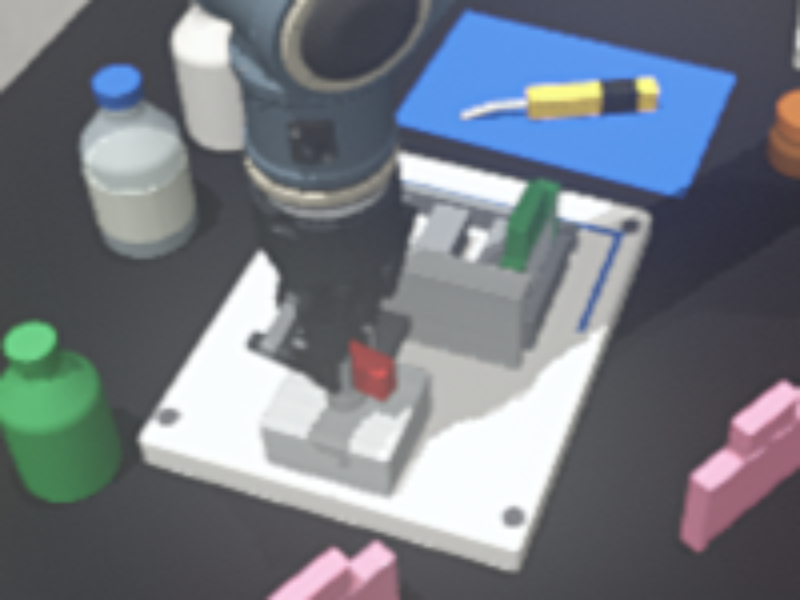

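The fingers hold the red bar at crop (370,365), between the pads. I turn it clockwise in stages and watch the forces.

Request:
servo_tool --series '[[[0, 0, 0], 5], [[0, 0, 0], 10], [[0, 0, 0], 15], [[0, 0, 0], 20], [[0, 0, 0], 25], [[0, 0, 0], 30]]'

```text
time_s: 4.2
ee_pos: [0.5489, 0.3109, 0.0993]
tcp_rot: [0.33, 0.944, 0.002, 0.002]
force: [1.1, 1.8, 2.6]
gripper_width: 0.015
grasp_force: 68.6
```

```bash
python3 g.py
```

```text
t 4.2 tcp [548.9 310.9  99.3] psi 141.43 tilt 0.29 F [1.1 1.8 2.6] T [ 0.07 -0.25  0.16] w 15.0 gf 68.6 q1 -0.14 q7 -0.05
```

Request:
servo_tool --series '[[[0, 0, 0], 6], [[0, 0, 0], 12], [[0, 0, 0], 18], [[0, 0, 0], 24], [[0, 0, 0], 30], [[0, 0, 0], 36], [[0, 0, 0], 42], [[0, 0, 0], 48], [[0, 0, 0], 54], [[0, 0, 0], 60], [[0, 0, 0], 66], [[0, 0, 0], 72]]'

```text
time_s: 5.2
ee_pos: [0.5511, 0.3114, 0.0994]
tcp_rot: [0.822, 0.569, 0.005, 0.0]
force: [6.9, 3.4, -0.1]
gripper_width: 0.0152
grasp_force: 68.4
```

```bash
python3 g.py
```

```text
t 5.2 tcp [551.1 311.4  99.4] psi 69.39 tilt 0.55 F [ 6.9  3.4 -0.1] T [ 0.28 -1.11  0.15] w 15.2 gf 68.4 q1 -0.35 q7 -1.13
```

Request:
servo_tool --series '[[[2, 1.5, 0], 6], [[2, 1.5, 0], 12], [[2, 1.5, 0], 18], [[2, 1.5, 0], 24], [[2, 1.5, 0], 30], [[2, 1.5, 0], 36], [[2, 1.5, 0], 42], [[2, 1.5, 0], 48], [[2, 1.5, 0], 54], [[2, 1.5, 0], 60], [[2, 1.5, 0], 66], [[2, 1.5, 0], 72]]'

```text
time_s: 6.2
ee_pos: [0.5523, 0.3095, 0.0993]
tcp_rot: [1.0, -0.024, 0.003, 0.0]
force: [2.8, -3.4, 4.6]
gripper_width: 0.015
grasp_force: 69.2
```

```bash
python3 g.py
```

```text
t 6.2 tcp [552.3 309.5  99.3] psi -2.7 tilt 0.29 F [ 2.8 -3.4  4.6] T [-0.83 -0.31  0.13] w 15.0 gf 69.2 q1 -0.58 q7 -2.2
```

Request:
servo_tool --series '[[[0, 0, 0], 5], [[0, 0, 0], 10], [[0, 0, 0], 15], [[0, 0, 0], 20], [[0, 0, 0], 20], [[0, 0, 0], 20]]'

```text
time_s: 6.7
ee_pos: [0.5522, 0.3089, 0.0993]
tcp_rot: [0.981, -0.195, 0.002, 0.0]
force: [2.9, -4.4, 5.3]
gripper_width: 0.0152
grasp_force: 69.7
```

Request:
servo_tool --series '[[[0, 0, 0], 0], [[0, 0, 0], 0], [[0, 0, 0], 0], [[0, 0, 0], 0], [[0, 0, -30], 0], [[0, 0, -45], 0], [[0, 0, -45], -6], [[0, 0, -45], -13], [[0, 0, -45], -20], [[0, 0, -45], -27], [[0, 0, -45], -34], [[0, 0, -45], -41]]' --claw 130

```text
time_s: 7.7
ee_pos: [0.5491, 0.3111, 0.142]
tcp_rot: [0.986, 0.165, -0.0, -0.0]
force: [0.4, -0.7, -0.1]
gripper_width: 0.0417
grasp_force: 0.0
```

Request:
servo_tool --series '[[[0, 0, 0], -7], [[0, 0, 0], -14], [[0, 0, 0], -21], [[0, 0, 0], -28], [[0, 0, 0], -35], [[0, 0, 0], -42], [[0, 0, 0], -49], [[0, 0, 0], -56], [[0, 0, 0], -63], [[0, 0, 0], -70], [[0, 0, 0], -77], [[0, 0, 0], -84]]'

```text
time_s: 8.7
ee_pos: [0.5492, 0.311, 0.142]
tcp_rot: [0.623, 0.783, -0.0, -0.0]
force: [0.4, 1.2, 0.2]
gripper_width: 0.0418
grasp_force: 0.0
```

Request:
servo_tool --series '[[[0, 0, 0], -7], [[0, 0, 0], -14], [[0, 0, 0], -21], [[0, 0, 0], -28], [[0, 0, 0], -35], [[0, 0, 0], -42], [[0, 0, 0], -49], [[0, 0, 0], -55], [[0, 0, 0], -55]]'

```text
time_s: 9.45
ee_pos: [0.5493, 0.3108, 0.1419]
tcp_rot: [0.193, 0.981, 0.0, -0.001]
force: [0.2, -0.7, 1.0]
gripper_width: 0.0418
grasp_force: 0.0
```

```bash
python3 g.py 550,310,97,157
```

```text
t 9.45 tcp [549.3 310.8 141.9] psi 157.73 tilt 0.07 F [ 0.2 -0.7  1. ] T [-0.01 -0.02 -0.02] w 41.8 gf 0.0 q1 -0.12 q7 0.27
550,310,97,157 -> [-1.0, -0.5, 44.9] turn 0.7
```

Request:
servo_tool --series '[[[-1, 0, 25], 0.5], [[-1, 0, 45], 0.5], [[-1, 0, 45], 0.5], [[-1, 0, 45], 0.5]]'

```text
time_s: 9.78
ee_pos: [0.5499, 0.3101, 0.0965]
tcp_rot: [0.199, 0.98, -0.001, -0.001]
force: [-0.4, 0.8, 0.2]
gripper_width: 0.0417
grasp_force: 0.0
```

Request:
servo_tool --series '[[[0, 0, 0], 0], [[0, 0, 0], 0], [[0, 0, 0], 0], [[0, 0, 0], 0], [[0, 0, 0], 0], [[0, 0, 0], 0], [[0, 0, 0], 0], [[0, 0, 0], 3], [[0, 0, 0], 6], [[0, 0, 0], 9], [[0, 0, 0], 11], [[0, 0, 0], 12]]' --claw 255

```text
time_s: 10.78
ee_pos: [0.5506, 0.3096, 0.0993]
tcp_rot: [0.301, 0.954, -0.001, 0.001]
force: [-2.9, -4.2, 5.2]
gripper_width: 0.0149
grasp_force: 70.5
```

```bash
python3 g.py
```

```text
t 10.78 tcp [550.6 309.6  99.3] psi 145.01 tilt 0.13 F [-2.9 -4.2  5.2] T [-0.67  0.64  0.11] w 14.9 gf 70.5 q1 -0.18 q7 0.05
```

Request:
servo_tool --series '[[[0, 0, 0], 1], [[0, 0, 0], 2], [[0, 0, 0], 3], [[0, 0, 0], 3]]'

```text
time_s: 11.12
ee_pos: [0.5506, 0.3096, 0.0993]
tcp_rot: [0.323, 0.947, -0.001, 0.001]
force: [-2.3, -4.6, 6.3]
gripper_width: 0.0151
grasp_force: 73.8
```

```bash
python3 g.py
```

```text
t 11.12 tcp [550.6 309.6  99.3] psi 142.37 tilt 0.21 F [-2.3 -4.6  6.3] T [-0.84  0.53  1.32] w 15.1 gf 73.8 q1 -0.18 q7 0.01
```

Request:
servo_tool --series '[[[0, 0, 0], -2], [[0, 0, 0], -2], [[0, 0, 0], -2], [[0, 0, 0], -2], [[0, 0, 0], -2], [[0, 0, -30], -2], [[0, 0, -70], -2], [[0, 0, -100], -2], [[0, 0, -100], -2]]' --claw 110

```text
time_s: 11.87
ee_pos: [0.5535, 0.3134, 0.2046]
tcp_rot: [0.308, 0.951, 0.005, 0.004]
force: [-0.7, 1.6, 0.5]
gripper_width: 0.0487
grasp_force: 0.0
```

```bash
python3 g.py 617.5,174,200,91.8; python3 -c "
from h import *
p,P,c=cam('top'); save('t1.png',cv2.resize(p[165:275,145:345],(800,440),interpolation=cv2.INTER_CUBIC))"
```

```text
t 11.87 tcp [553.5 313.4 204.6] psi 144.09 tilt 0.73 F [-0.7  1.6  0.5] T [ 0.12 -0.02  0.03] w 48.7 gf 0.0 q1 -0.14 q7 0.1
617.5,174,200,91.8 -> [-133.6, -75.5, 4.3] turn 52.3
```

View pics/t1.png

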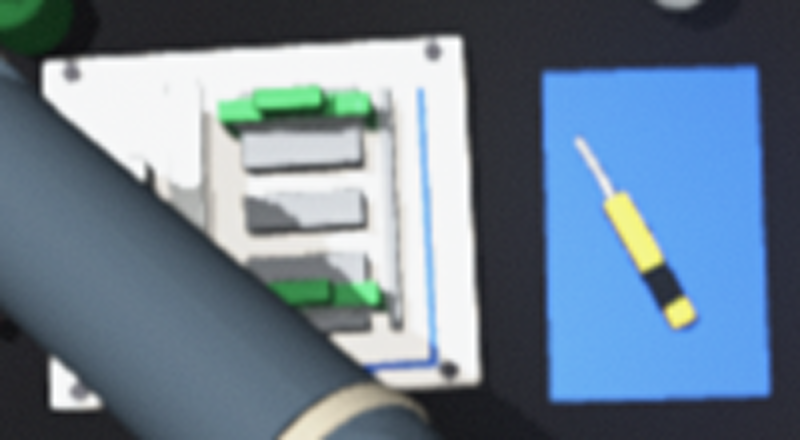

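The jaw is now well back (edge at crop x≈205, was 235) and both cassettes' shoulders are clear. The tool has not moved. Next is cassette A, with its tab at crop (287,95).

Request:
servo_tool --series '[[[-134, -75, 0], 7], [[-134, -75, 0], 14], [[-134, -75, 0], 21], [[-134, -75, 0], 28], [[-134, -75, 0], 35], [[-134, -75, 0], 42], [[-134, -75, 0], 49], [[-134, -75, 0], 52], [[-134, -75, 0], 52], [[-134, -75, 0], 52]]'

```text
time_s: 12.75
ee_pos: [0.6147, 0.171, 0.1963]
tcp_rot: [0.693, 0.721, -0.001, -0.0]
force: [0.3, -0.2, -0.1]
gripper_width: 0.0485
grasp_force: 0.0
```

```bash
python3 g.py 617.5,174,104,91.8
```

```text
t 12.75 tcp [614.7 171.  196.3] psi 92.21 tilt 0.1 F [ 0.3 -0.2 -0.1] T [-0.   -0.01 -0.06] w 48.5 gf 0.0 q1 -0.06 q7 -0.46
617.5,174,104,91.8 -> [3.0, 3.1, 92.3] turn 0.4
```

Request:
servo_tool --series '[[[3, 3, 30], 0.4], [[3, 3, 55], 0.4], [[3, 3, 75], 0.4], [[3, 3, 86], 0.4], [[3, 3, 91], 0.4], [[3, 3, 91], 0.4], [[3, 3, 91], 0.4]]'

```text
time_s: 13.33
ee_pos: [0.6187, 0.1745, 0.107]
tcp_rot: [0.696, 0.718, 0.001, 0.0]
force: [0.5, 0.1, 0.3]
gripper_width: 0.0484
grasp_force: 0.0
```

Request:
servo_tool --series '[[[0, 0, 0], 0], [[0, 0, 0], 0], [[0, 0, 0], 0], [[0, 0, 0], 0], [[0, 0, 0], 0], [[0, 0, 0], 0], [[0, 0, 0], 0], [[0, 0, 0], 0]]' --claw 255

```text
time_s: 14.0
ee_pos: [0.6186, 0.1745, 0.1076]
tcp_rot: [0.696, 0.718, 0.001, 0.0]
force: [-1.5, -0.0, 5.7]
gripper_width: 0.013
grasp_force: 60.3
```

```bash
python3 g.py
```

```text
t 14.0 tcp [618.6 174.5 107.6] psi 91.72 tilt 0.1 F [-1.5 -0.   5.7] T [-0.06  0.33 -0.03] w 13.0 gf 60.3 q1 -0.08 q7 -0.51
```

Request:
servo_tool --series '[[[0, 0, -6], 0], [[0, 0, -15], 0], [[0, 0, -30], 0], [[0, 0, -45], 0], [[0, 0, -60], 0], [[0, 0, -75], 0], [[0, 0, -90], 0], [[0, 0, -105], 0], [[0, 0, -120], 0], [[0, 0, -130], 0], [[0, 0, -130], 0], [[0, 0, -130], 0]]'

```text
time_s: 15.0
ee_pos: [0.6181, 0.1741, 0.2366]
tcp_rot: [0.696, 0.718, 0.0, 0.0]
force: [-0.1, 0.3, -2.2]
gripper_width: 0.013
grasp_force: 59.4
```

```bash
python3 g.py 635.7,-322.3,200,85
```

```text
t 15.0 tcp [618.1 174.1 236.6] psi 91.71 tilt 0.04 F [-0.1  0.3 -2.2] T [-0.03  0.03 -0.02] w 13.0 gf 59.4 q1 -0.06 q7 -0.46
635.7,-322.3,200,85 -> [-496.8, 2.7, 36.6] turn 6.7
```

Request:
servo_tool --series '[[[-20, -20, 0], 0], [[-50, -45, 0], 1], [[-90, -70, 0], 2], [[-130, -80, 0], 3], [[-170, -80, 0], 4], [[-210, -80, 0], 5], [[-250, -80, 0], 6], [[-290, -80, 0], 7], [[-330, -80, 0], 7], [[-370, -80, 0], 7], [[-410, -80, 0], 7], [[-440, -80, 0], 7]]'

```text
time_s: 16.0
ee_pos: [0.5497, -0.2722, 0.2348]
tcp_rot: [0.74, 0.673, -0.001, -0.001]
force: [0.4, -0.1, -1.3]
gripper_width: 0.0131
grasp_force: 59.5
```

```bash
python3 g.py 635.7,-322.3,160,85 635.7,-322.3,110,85
python3 - <<'E'
from m import *
p,P,c=cam("top"); z=P[...,2]; m=(z>.1)&box(z.shape,330,372,105,160); q=P[m]; print("bleach",len(q),q.min(0),q.max(0))
E
```

```text
t 16.0 tcp [ 549.7 -272.2  234.8] psi 84.53 tilt 0.16 F [ 0.4 -0.1 -1.3] T [-0.01  0.    0.03] w 13.1 gf 59.5 q1 0.54 q7 0.22
635.7,-322.3,160,85 -> [-41.6, 90.6, 74.6] turn -0.5
635.7,-322.3,110,85 -> [-41.6, 90.7, 124.6] turn -0.5
bleach 629 [ 0.73481302 -0.21676035  0.10033919] [ 0.80756385 -0.14854043  0.19636203]
```

Request:
servo_tool --series '[[[-20, 30, 0], -0.4], [[-35, 60, 10], -0.4], [[-42, 85, 30], -0.4], [[-42, 91, 55], -0.4], [[-42, 91, 72], -0.4], [[-42, 91, 75], -0.4], [[-42, 91, 75], -0.4], [[-42, 91, 75], -0.4], [[-42, 91, 75], -0.4]]'

```text
time_s: 16.8
ee_pos: [0.6387, -0.3184, 0.1631]
tcp_rot: [0.737, 0.676, 0.001, 0.001]
force: [0.3, -0.4, -0.7]
gripper_width: 0.0126
grasp_force: 59.5
```

```bash
python3 g.py 635.7,-322.3,88,85
python3 - <<'E'
from h import *
p,P,c=cam("side"); save("s2.png",cv2.resize(p[90:190,250:370],None,fx=5,fy=5,interpolation=cv2.INTER_CUBIC))
E
```

```text
t 16.8 tcp [ 638.7 -318.4  163.1] psi 85.12 tilt 0.16 F [ 0.3 -0.4 -0.7] T [-0.02 -0.03 -0.03] w 12.6 gf 59.5 q1 0.52 q7 0.23
635.7,-322.3,88,85 -> [-4.0, -2.9, 75.1] turn 0.1
```

View pics/s2.png

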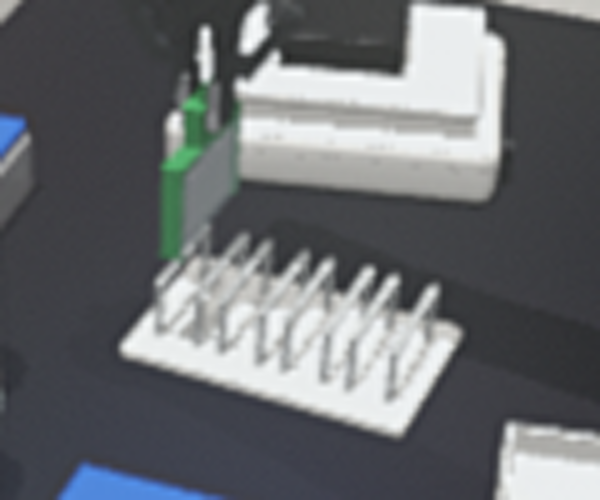

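The cassette hangs upright over the rack's far slot at crop (200,200). I lower it after a small correction.

Request:
servo_tool --series '[[[-4, -3, 0], 0], [[-4, -3, 0], 0], [[-4, -3, 10], 0], [[-4, -3, 20], 0], [[-4, -3, 30], 0], [[-4, -3, 40], 0], [[-4, -3, 50], 0], [[-4, -3, 58], 0], [[-4, -3, 64], 0], [[-4, -3, 68], 0], [[-4, -3, 68], 0], [[-4, -3, 68], 0]]'

```text
time_s: 17.85
ee_pos: [0.6349, -0.322, 0.0934]
tcp_rot: [0.737, 0.676, 0.0, 0.0]
force: [0.2, 0.1, -1.6]
gripper_width: 0.013
grasp_force: 59.6
```

```bash
python3 g.py 635.7,-322.3,88,85
```

```text
t 17.85 tcp [ 634.9 -322.    93.4] psi 85.12 tilt 0.01 F [ 0.2  0.1 -1.6] T [ 0.01 -0.03 -0.04] w 13.0 gf 59.6 q1 0.52 q7 0.22
635.7,-322.3,88,85 -> [-0.3, 0.8, 5.4] turn 0.1
```

Request:
servo_tool --series '[[[0, 0, 1], 0], [[0, 0, 2], 0], [[0, 0, 3], 0], [[0, 0, 4], 0], [[0, 0, 5], 0], [[0, 0, 5.5], 0], [[0, 0, 5.5], 0]]'

```text
time_s: 18.43
ee_pos: [0.6348, -0.322, 0.0878]
tcp_rot: [0.737, 0.676, -0.0, 0.0]
force: [-0.3, -0.4, -1.9]
gripper_width: 0.0126
grasp_force: 59.7
```

```bash
python3 g.py
```

```text
t 18.43 tcp [ 634.8 -322.    87.8] psi 85.12 tilt 0.01 F [-0.3 -0.4 -1.9] T [-0.03  0.03  0.01] w 12.6 gf 59.7 q1 0.52 q7 0.22
```

Request:
servo_tool --series '[[[0, 0, 0.3], 0], [[0, 0, 0.6], 0], [[0, 0, 0.9], 0], [[0, 0, 1.2], 0], [[0, 0, 1.2], 0]]'

```text
time_s: 18.85
ee_pos: [0.635, -0.322, 0.0877]
tcp_rot: [0.737, 0.676, 0.0, 0.0]
force: [-2.3, 1.1, 5.7]
gripper_width: 0.013
grasp_force: 60.6
```

```bash
python3 g.py
```

```text
t 18.85 tcp [ 635.  -322.    87.7] psi 85.12 tilt 0.04 F [-2.3  1.1  5.7] T [0.23 0.51 0.01] w 13.0 gf 60.6 q1 0.52 q7 0.22
```

Request:
servo_tool --series '[[[0, 0, -0.6], 0], [[0, 0, -0.6], 0], [[0, 0, -0.6], 0], [[0, 0, -0.6], 0], [[0, 0, -0.6], 0], [[0, 0, -15], 0], [[0, 0, -40], 0], [[0, 0, -70], 0], [[0, 0, -100], 0], [[0, 0, -120], 0], [[0, 0, -120], 0]]' --claw 110

```text
time_s: 19.77
ee_pos: [0.6378, -0.3231, 0.2142]
tcp_rot: [0.737, 0.676, 0.002, 0.005]
force: [0.2, -0.2, 1.4]
gripper_width: 0.0486
grasp_force: 0.0
```

```bash
python3 g.py 492.5,170,200,91.8
```

```text
t 19.77 tcp [ 637.8 -323.1  214.2] psi 85.11 tilt 0.67 F [ 0.2 -0.2  1.4] T [ 0.04 -0.03  0.03] w 48.6 gf 0.0 q1 0.53 q7 0.24
492.5,170,200,91.8 -> [478.9, -186.9, 10.3] turn -6.7
```

Request:
servo_tool --series '[[[20, -30, 0], 0], [[55, -50, 0], 0], [[95, -65, 0], -1], [[135, -80, 0], -2], [[175, -95, 0], -3], [[215, -110, 0], -4], [[255, -125, 0], -5], [[295, -140, 0], -6], [[333, -152, 0], -7], [[370, -164, 0], -7], [[408, -175, 0], -7], [[440, -187, 0], -7]]'

```text
time_s: 20.77
ee_pos: [0.4849, 0.1355, 0.2072]
tcp_rot: [0.693, 0.721, 0.001, 0.0]
force: [0.9, -0.6, 0.1]
gripper_width: 0.0489
grasp_force: 0.0
```

```bash
python3 g.py 492.5,170,200,91.8 492.5,170,105.5,91.8
python3 -c "
from h import *
p,P,c=cam('top'); save('t2.png',cv2.resize(p[165:275,145:445],(800,293),interpolation=cv2.INTER_CUBIC))"
```

```text
t 20.77 tcp [484.9 135.5 207.2] psi 92.25 tilt 0.08 F [ 0.9 -0.6  0.1] T [ 0.02 -0.04  0.02] w 48.9 gf 0.0 q1 0.01 q7 -0.43
492.5,170,200,91.8 -> [34.1, 9.0, 7.3] turn 0.4
492.5,170,105.5,91.8 -> [34.1, 8.8, 101.8] turn 0.4
```

View pics/t2.png

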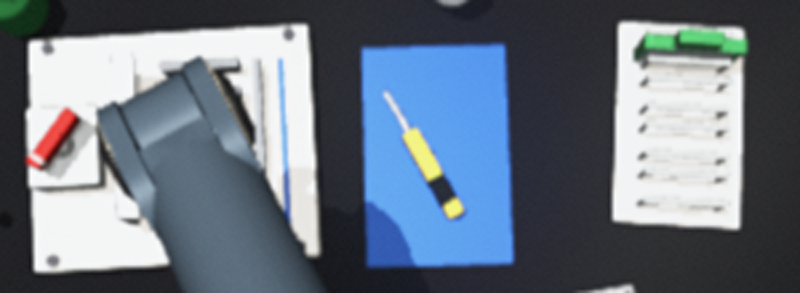

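Cassette A stands in the far end slot of the rack (crop 695,42). The knob bar at (53,137) is rotated to its stop. Next is cassette B.

Request:
servo_tool --series '[[[20, 9, 0], 0.4], [[34, 9, 0], 0.4], [[34, 9, 10], 0.4], [[34, 9, 35], 0.4], [[34, 9, 60], 0.4], [[34, 9, 80], 0.4], [[34, 9, 93], 0.4], [[34, 9, 101], 0.4], [[34, 9, 101], 0.4], [[34, 9, 101], 0.4]]'

```text
time_s: 21.65
ee_pos: [0.4936, 0.166, 0.1055]
tcp_rot: [0.697, 0.717, -0.0, -0.0]
force: [0.8, 0.1, 0.4]
gripper_width: 0.0487
grasp_force: 0.0
```

Request:
servo_tool --series '[[[0, 0, 0], 0], [[0, 0, 0], 0], [[0, 0, 0], 0], [[0, 0, 0], 0], [[0, 0, 0], 0], [[0, 0, 0], 0], [[0, 0, 0], 0], [[0, 0, 0], 0]]' --claw 255

```text
time_s: 22.32
ee_pos: [0.4939, 0.1669, 0.1066]
tcp_rot: [0.696, 0.718, 0.0, 0.0]
force: [-1.4, -1.1, 6.6]
gripper_width: 0.0128
grasp_force: 59.9
```

```bash
python3 g.py
```

```text
t 22.32 tcp [493.9 166.9 106.6] psi 91.72 tilt 0.06 F [-1.4 -1.1  6.6] T [-0.17  0.51 -0.05] w 12.8 gf 59.9 q1 -0.09 q7 -0.58
```

Request:
servo_tool --series '[[[0, 0, -6], 0], [[0, 0, -15], 0], [[0, 0, -30], 0], [[0, 0, -45], 0], [[0, 0, -60], 0], [[0, 0, -75], 0], [[0, 0, -90], 0], [[0, 0, -105], 0], [[-15, 0, -115], 0], [[-40, 0, -120], 0], [[-75, 0, -120], 0], [[-115, 0, -120], 1]]'

```text
time_s: 23.32
ee_pos: [0.4972, 0.0524, 0.2269]
tcp_rot: [0.701, 0.713, 0.001, 0.001]
force: [1.5, -0.2, -1.7]
gripper_width: 0.0131
grasp_force: 58.8
```

```bash
python3 g.py 540,-316,160,85
```

```text
t 23.32 tcp [497.2  52.4 226.9] psi 90.96 tilt 0.15 F [ 1.5 -0.2 -1.7] T [-0.03 -0.1   0.01] w 13.1 gf 58.8 q1 0.14 q7 -0.26
540,-316,160,85 -> [-369.1, 36.5, 66.6] turn 6.0
```

Request:
servo_tool --series '[[[-38, 4, 0], 1], [[-76, 8, 0], 2], [[-114, 12, 0], 3], [[-152, 16, 0], 4], [[-190, 20, 0], 5], [[-228, 24, 0], 6], [[-266, 28, 0], 6], [[-304, 32, 0], 6], [[-340, 36, 10], 6], [[-362, 37, 35], 6], [[-369, 37, 58], 6], [[-369, 37, 64], 6]]'

```text
time_s: 24.32
ee_pos: [0.5356, -0.3191, 0.158]
tcp_rot: [0.741, 0.672, -0.002, -0.003]
force: [-1.5, 0.2, -1.9]
gripper_width: 0.0129
grasp_force: 58.7
```

Request:
servo_tool --series '[[[0, 0, 0], 0], [[0, 0, 0], 0], [[0, 0, 0], 0]]'

```text
time_s: 24.57
ee_pos: [0.5402, -0.3154, 0.1635]
tcp_rot: [0.738, 0.675, 0.001, 0.001]
force: [1.0, -0.1, -1.4]
gripper_width: 0.013
grasp_force: 58.8
```

```bash
python3 g.py 540,-316,94,85
```

```text
t 24.57 tcp [ 540.2 -315.4  163.5] psi 84.87 tilt 0.17 F [ 1.  -0.1 -1.4] T [-0.03  0.02  0.  ] w 13.0 gf 58.8 q1 0.58 q7 0.3
540,-316,94,85 -> [-0.6, -0.3, 69.5] turn -0.1
```

Request:
servo_tool --series '[[[0, 0, 8], 0], [[0, 0, 18], 0], [[0, 0, 28], 0], [[0, 0, 38], 0], [[0, 0, 48], 0], [[0, 0, 57], 0], [[0, 0, 64], 0], [[0, 0, 69], 0], [[0, 0, 71], 0], [[0, 0, 73], 0], [[0, 0, 74], 0], [[0, 0, 74], 0]]'

```text
time_s: 25.57
ee_pos: [0.5389, -0.3169, 0.0878]
tcp_rot: [0.739, 0.674, 0.0, 0.0]
force: [0.0, -0.5, -1.7]
gripper_width: 0.0125
grasp_force: 58.8
```

```bash
python3 g.py
```

```text
t 25.57 tcp [ 538.9 -316.9   87.8] psi 84.72 tilt 0.03 F [ 0.  -0.5 -1.7] T [-0.03  0.01  0.02] w 12.5 gf 58.8 q1 0.57 q7 0.28
```

Request:
servo_tool --series '[[[0, 0, 0.4], 0], [[0, 0, 0.8], 0], [[0, 0, 1.2], 0], [[0, 0, 1.6], 0], [[0, 0, 1.6], 0]]'

```text
time_s: 25.98
ee_pos: [0.5389, -0.3169, 0.0867]
tcp_rot: [0.739, 0.674, 0.0, 0.0]
force: [-1.1, 0.5, 1.8]
gripper_width: 0.013
grasp_force: 59.4
```

```bash
python3 g.py
```

```text
t 25.98 tcp [ 538.9 -316.9   86.7] psi 84.72 tilt 0.04 F [-1.1  0.5  1.8] T [0.13 0.19 0.06] w 13.0 gf 59.4 q1 0.57 q7 0.28
```

Contact. I release, rise clear of the rack and check the scene, including the tool's place.

Request:
servo_tool --series '[[[0, 0, 0], 0], [[0, 0, 0], 0], [[0, 0, 0], 0], [[0, 0, 0], 0], [[0, 0, 0], 0], [[0, 0, -15], 0], [[0, 0, -40], 0], [[0, 0, -70], 0], [[0, 0, -100], 0], [[0, 0, -130], 0], [[-30, 0, -140], 0], [[-60, 0, -140], 0]]' --claw 110

```text
time_s: 26.98
ee_pos: [0.5362, -0.3759, 0.2309]
tcp_rot: [0.737, 0.676, 0.002, 0.004]
force: [0.1, -0.3, -0.3]
gripper_width: 0.0487
grasp_force: 0.0
```

Run:
```python
from m import *
p,P,c=cam("side"); save("s3.png",cv2.resize(p[90:250,200:380],None,fx=4,fy=3.7,interpolation=cv2.INTER_CUBIC))
c=manip.camera("top"); p=c["pixels"]; H,S,V=masks(p)
save("t3.png",cv2.resize(p[165:275,265:440],None,fx=4,fy=4,interpolation=cv2.INTER_CUBIC))
m=(H>18)&(H<35)&(S>120)&box(H.shape,265,350,170,280); v,u=np.nonzero(m); w=ray(c,u.astype(float),v.astype(float),.025)
r=cv2.minAreaRect(w.astype(np.float32)); print(r)
```

```text
((533.2333984375, -82.51502990722656), (93.2078857421875, 13.747888565063477), 26.336639404296875)
```

View pics/s3.png

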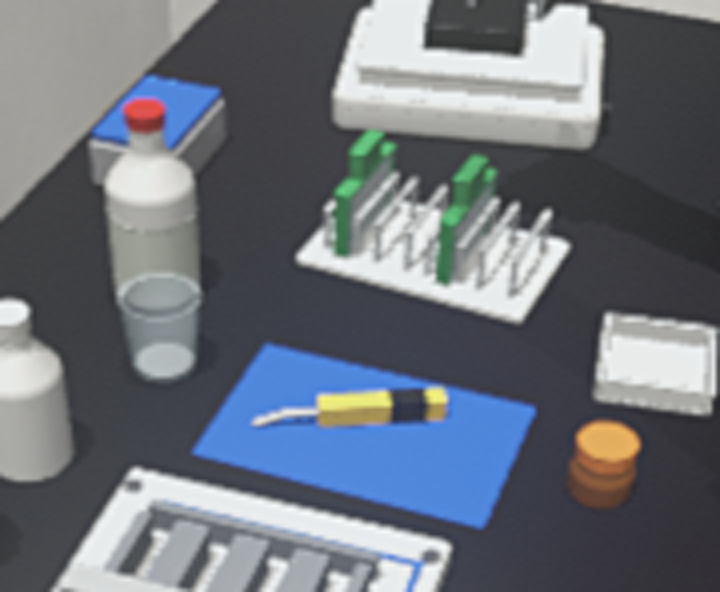

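View pics/t3.png

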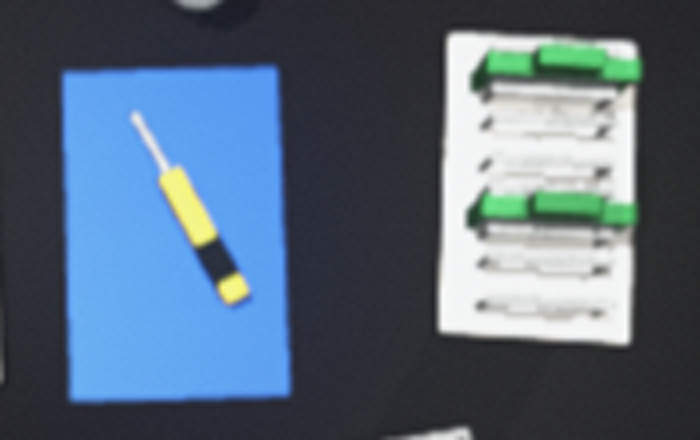

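Both cassettes stand upright in separate slots: side crop (365,190) and (465,215). The yellow tool on the mat has been knocked to a new place, now centred near (533,-82) at about 26.5°. I go to it there.

```bash
python3 g.py 567,-65,120,26.7
```

```text
t 27.08 tcp [ 531.  -383.2  226.9] psi 84.26 tilt 0.3 F [-1.4 -0.6  0.1] T [ 0.01  0.06 -0.  ] w 48.7 gf 0.0 q1 0.65 q7 0.4
567,-65,120,26.7 -> [320.7, 3.9, 105.3] turn 57.6
```

Request:
servo_tool --series '[[[35, 0, 0], 5], [[75, 0, 0], 10], [[115, 0, 0], 16], [[155, 2, 0], 22], [[195, 2, 0], 28], [[235, 4, 10], 34], [[270, 4, 30], 40], [[300, 4, 60], 46], [[318, 4, 90], 52], [[320, 4, 105], 57], [[320, 4, 105], 57.5], [[320, 4, 105], 57.5]]'

```text
time_s: 28.08
ee_pos: [0.566, -0.058, 0.1204]
tcp_rot: [0.972, 0.236, -0.001, -0.0]
force: [-0.1, -1.0, 1.2]
gripper_width: 0.0483
grasp_force: 0.0
```

```bash
python3 g.py 567,-65,5,26.7
python3 - <<'E'
from m import *
c=manip.camera("top"); p=c["pixels"]; H,S,V=masks(p)
m=(H>18)&(H<35)&(S>120)&box(H.shape,265,350,170,280); v,u=np.nonzero(m); w=ray(c,u.astype(float),v.astype(float),.025)
print(len(u),cv2.minAreaRect(w.astype(np.float32)))
E
```

```text
t 28.08 tcp [566.  -58.  120.4] psi 27.36 tilt 0.11 F [-0.1 -1.   1.2] T [-0.04  0.03 -0.05] w 48.3 gf 0.0 q1 0.07 q7 -1.09
567,-65,5,26.7 -> [-2.2, 6.7, 115.4] turn 0.7
0 ((0.0, 0.0), (0.0, 0.0), 0.0)
```

Request:
servo_tool --series '[[[-2, 6.5, 25], 0.6], [[-2, 6.5, 50], 0.6], [[-2, 6.5, 70], 0.6], [[-2, 6.5, 90], 0.6], [[-2, 6.5, 102], 0.6], [[-2, 6.5, 109], 0.6], [[-2, 6.5, 113], 0.6], [[-2, 6.5, 115], 0.6], [[-2, 6.5, 115], 0.6], [[-2, 6.5, 115], 0.6]]'

```text
time_s: 28.97
ee_pos: [0.5686, -0.0651, 0.007]
tcp_rot: [0.973, 0.23, 0.001, 0.0]
force: [0.4, 0.4, -0.8]
gripper_width: 0.0485
grasp_force: 0.0
```

```bash
python3 g.py 567,-65,5,26.7;python3 - <<'E'
from h import *
p,P,c=cam("side"); save("s4.png",cv2.resize(p[150:250,220:360],None,fx=5,fy=5,interpolation=cv2.INTER_CUBIC))
E
```

```text
t 28.97 tcp [568.6 -65.1   7. ] psi 26.62 tilt 0.11 F [ 0.4  0.4 -0.8] T [0.05 0.01 0.01] w 48.5 gf 0.0 q1 0.08 q7 -1.11
567,-65,5,26.7 -> [-1.4, -0.8, 2.0] turn -0.1
```

View pics/s4.png

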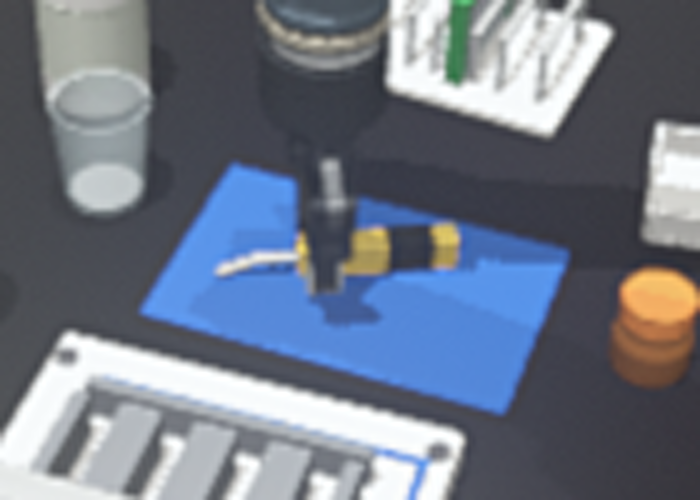

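The handle lies between the open fingers at crop (330,250), close to its front end. I close and lift.

Request:
servo_tool --series '[[[0, 0, 0], 0], [[0, 0, 0], 0], [[0, 0, 0], 0], [[0, 0, 0], 0], [[0, 0, 0], 0], [[0, 0, 0], 0], [[0, 0, 0], 0], [[0, 0, 0], 0]]' --claw 255

```text
time_s: 29.68
ee_pos: [0.5683, -0.065, 0.0067]
tcp_rot: [0.973, 0.23, 0.001, 0.0]
force: [-0.5, -0.4, 5.9]
gripper_width: 0.0165
grasp_force: 60.7
```

```bash
python3 g.py
```

```text
t 29.68 tcp [568.3 -65.    6.7] psi 26.63 tilt 0.07 F [-0.5 -0.4  5.9] T [-0.05  0.21  0.02] w 16.5 gf 60.7 q1 0.08 q7 -1.11
```

Request:
servo_tool --series '[[[0, 0, -5], 0], [[0, 0, -15], 0], [[0, 0, -30], 0], [[0, 0, -50], 0], [[0, 0, -70], 0], [[0, 0, -90], 0], [[0, 0, -90], 0], [[0, 0, -90], 0]]'

```text
time_s: 30.35
ee_pos: [0.5685, -0.065, 0.0975]
tcp_rot: [0.973, 0.23, 0.001, 0.0]
force: [-0.4, 0.0, -0.3]
gripper_width: 0.0163
grasp_force: 60.0
```

```bash
python3 g.py 418,42,97,57 414,132,97,57
python3 - <<'E'
from m import *
for n in("side","top"):
    p,P,c=cam(n); np.savez(n+"t.npz",p=p,P=P); H,S,V=masks(p); z=P[...,2]
    m=(z>.06)&(z<.14)&(H>15)&(H<40)&(S>90)&(P[...,0]>.45)&(P[...,0]<.7)&(P[...,1]>-.2)&(P[...,1]<.05)
    if m.sum()>5: rect(P,m,n)
    if n=="side": save("s5.png",cv2.resize(p[130:250,220:360],None,fx=5,fy=5,interpolation=cv2.INTER_CUBIC))
E
```

```text
t 30.35 tcp [568.5 -65.   97.5] psi 26.62 tilt 0.16 F [-0.4  0.  -0.3] T [ 0.03  0.03 -0.03] w 16.3 gf 60.0 q1 0.08 q7 -1.1
418,42,97,57 -> [-86.6, -163.0, 0.0] turn -30.4
414,132,97,57 -> [-49.9, -245.3, 0.0] turn -30.4
side 135 c [532.6 -78.2] sz [98. 21.] ang 26.42 mean [524.8 -77.8 105.8] z [ 93.2 107.6 114.6]
```

View pics/s5.png

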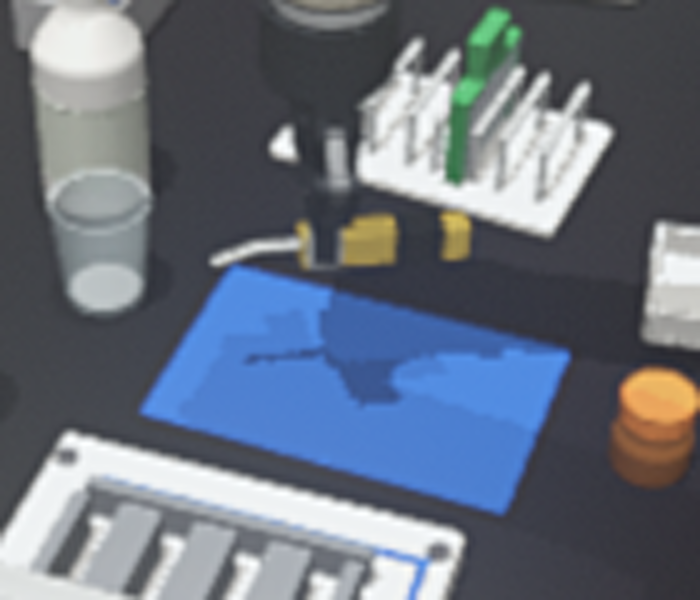

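Run:
```python
from h import *
c=manip.camera("side"); s=manip.sense(); t=s["ee_pos"]*1000
for z in(.092,.094):
    w=ray(c,np.array([262.1]),np.array([182.3]),z)[0]; d=w-t[:2]; a=np.radians(26.6)
    print(z,w.round(1),"along",(d@[np.cos(a),np.sin(a)]).round(1),"perp",(d@[-np.sin(a),np.cos(a)]).round(1))
d=np.load("sidet.npz"); P=d["P"]; print(P[178:186,258:268,2].round(3));
```

```text
0.092 [623.8 -34.3] along 64.6 perp 1.8
0.094 [622.9 -32.1] along 64.8 perp 4.2
[[-0.001 -0.004  0.    -0.    -0.003  0.    -0.001 -0.002  0.    -0.003]
 [-0.001 -0.003 -0.001 -0.    -0.005 -0.002 -0.004  0.001 -0.003 -0.003]
 [-0.003 -0.007 -0.002  0.001 -0.003  0.001 -0.004 -0.002 -0.001  0.099]
 [-0.003 -0.005 -0.    -0.001 -0.002 -0.002  0.097  0.097  0.1    0.098]
 [-0.002 -0.004  0.001 -0.003 -0.003  0.095  0.097  0.095  0.093  0.002]
 [-0.003  0.    -0.001  0.001 -0.003 -0.002 -0.002  0.    -0.001 -0.002]
 [-0.002 -0.004 -0.005 -0.002 -0.001 -0.    -0.001 -0.002 -0.001  0.002]
 [-0.004 -0.001 -0.002 -0.001 -0.002 -0.002 -0.     0.003  0.001 -0.003]]
```

Request:
servo_tool --series '[[[-15, -30, 0], -5], [[-30, -60, 0], -10], [[-45, -90, 0], -15], [[-60, -120, 0], -20], [[-75, -150, 0], -25], [[-85, -165, 0], -30], [[-85, -165, 15], -30.4], [[-85, -165, 35], -30.4], [[-85, -165, 45], -30.4], [[-85, -165, 45], -30.4], [[-85, -165, 45], -30.4]]'

```text
time_s: 31.42
ee_pos: [0.417, 0.0444, 0.0502]
tcp_rot: [0.879, 0.477, -0.001, -0.001]
force: [0.5, 0.4, 0.3]
gripper_width: 0.0167
grasp_force: 60.0
```

```bash
python3 g.py 419.8,38,52,57 415,133,45,57; python3 -c "
from h import *; print(manip.sense()['q'].round(2))"
```

```text
t 31.42 tcp [417.   44.4  50.2] psi 57.03 tilt 0.16 F [0.5 0.4 0.3] T [ 0.03 -0.03 -0.01] w 16.7 gf 60.0 q1 -0.03 q7 -0.92
419.8,38,52,57 -> [-3.9, 5.8, -1.8] turn 0.0
415,133,45,57 -> [73.2, -49.9, 5.2] turn 0.0
[-0.03  0.35 -0.21  2.27  0.14  0.54 -0.92]
```

Request:
servo_tool --series '[[[15, -10, 0], 0], [[30, -20, 0], 0], [[45, -30, 0], 0], [[60, -40, 0], 0], [[70, -46, 2], 0], [[73, -48, 4], 0], [[73, -48, 5], 0], [[73, -48, 5], 0], [[73, -48, 5], 0]]'

```text
time_s: 32.17
ee_pos: [0.4173, 0.1307, 0.046]
tcp_rot: [0.879, 0.477, -0.0, 0.0]
force: [0.6, 0.2, -0.7]
gripper_width: 0.0165
grasp_force: 60.0
```

```bash
python3 g.py 416,131.8,37,57
python3 - <<'E'
from h import *
c=manip.camera("side"); p=c["pixels"]; np.savez("x.npz",p=p); save("s6.png",cv2.resize(p[215:300,260:340],(752,600*1),interpolation=cv2.INTER_CUBIC))
o=np.linalg.inv(c["T"]); f=210/np.tan(np.radians(c["fov_y"])/2)
for q in((.4493,.181,.03),(.453,.0892,.03),(.6419,.0952,.03)):
    k=o[:3,:3]@np.array(q)+o[:3,3]; u,v=c["cx"]+f*k[0]/k[2],c["cy"]+f*k[1]/k[2]; print(q,(u-260)*9.4,(v-215)*600/85)
E
```

```text
t 32.17 tcp [417.3 130.7  46. ] psi 56.94 tilt 0.05 F [ 0.6  0.2 -0.7] T [ 0.03  0.01 -0.03] w 16.5 gf 60.0 q1 -0.22 q7 -1.13
416,131.8,37,57 -> [0.2, -1.7, 9.0] turn -0.1
(0.4493, 0.181, 0.03) 321.8631291905402 369.06584807692417
(0.453, 0.0892, 0.03) 410.6471229122552 187.65794875190275
(0.6419, 0.0952, 0.03) -194.7253601361808 71.47492173163614
```

View pics/s6.png

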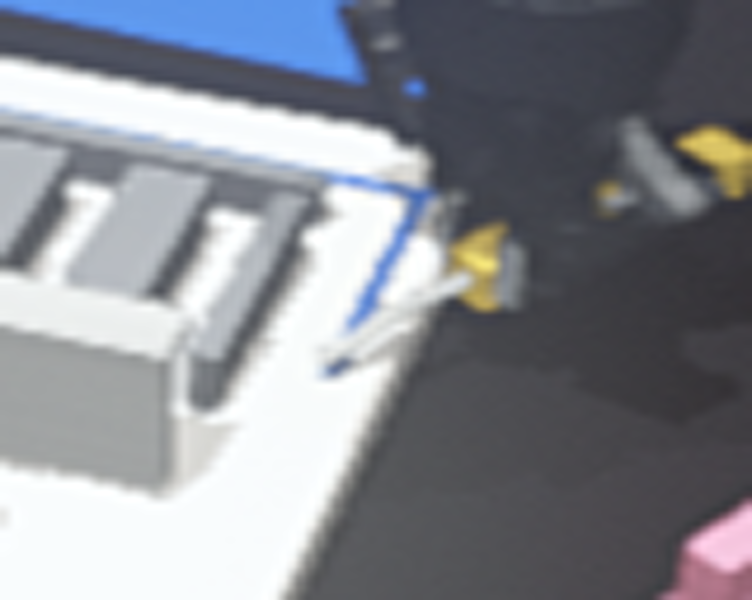

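The wire end is at crop (325,358), hovering over the free end of the short leg. The seam's end is at (332,372) and its corner at (423,197). I check numerically how the predicted tip compares.

Run:
```python
from h import *
c=manip.camera("side"); p=c["pixels"]; o=np.linalg.inv(c["T"]); f=210/np.tan(np.radians(c["fov_y"])/2)
def pr(q): k=o[:3,:3]@(np.array(q)/1000)+o[:3,3]; return ((c["cx"]+f*k[0]/k[2]-260)*9.4+4.2).round(0),((c["cy"]+f*k[1]/k[2]-215)*600/85+3).round(0)
a=np.radians(56.94); t=np.array([417.3,130.7]); d=np.array([np.cos(a),np.sin(a)])
for L in(58,61,64): print(L,pr([*(t+L*d),40.3]),pr([*(t+L*d),46.3]))
# seam pixels by side camera on z=30
H=cv2.cvtColor(p,cv2.COLOR_RGB2HSV).astype(int); m=(H[...,0]>100)&(H[...,0]<125)&(H[...,1]>90)
v,u=np.nonzero(m); k=(u>285)&(u<310)&(v>235)&(v<272); u,v=u[k],v[k]; w=ray(c,u.astype(float),v.astype(float),.03)
k=(w[:,1]>98); print(len(w),cv2.fitLine(w[k].astype(np.float32),2,0,.01,.01).ravel().round(2),w.min(0),w.max(0)); print(w[w[:,1]>165].round(0).tolist())
```

```text
58 (np.float64(331.0), np.float64(351.0)) (np.float64(332.0), np.float64(341.0))
61 (np.float64(322.0), np.float64(355.0)) (np.float64(323.0), np.float64(345.0))
64 (np.float64(313.0), np.float64(359.0)) (np.float64(314.0), np.float64(349.0))
36 [ 2.0000e-02 -1.0000e+00  4.4959e+02  1.2942e+02] [447.29062016  88.81974941] [476.91817286 156.06156951]
[]
```

Request:
servo_tool --series '[[[0, -2.3, 2], 0], [[0, -2.3, 4], 0], [[0, -2.3, 6], 0], [[0, -2.3, 7.5], 0], [[0, -2.3, 8.5], 0], [[0, -2.3, 9], 0], [[0, -2.3, 9], 0]]'

```text
time_s: 32.85
ee_pos: [0.4154, 0.1331, 0.0368]
tcp_rot: [0.879, 0.477, -0.0, 0.0]
force: [-1.3, -0.4, -0.4]
gripper_width: 0.0162
grasp_force: 60.0
```

```bash
python3 g.py 415.4,132.3,36,57
```

```text
t 32.85 tcp [415.4 133.1  36.8] psi 57.02 tilt 0.02 F [-1.3 -0.4 -0.4] T [ 0.03 -0.05 -0.05] w 16.2 gf 60.0 q1 -0.23 q7 -1.14
415.4,132.3,36,57 -> [-0.6, 0.5, 0.8] turn 0.0
```

Request:
servo_tool --series '[[[0, 0, 0.3], 0], [[0, 0, 0.6], 0], [[0, 0, 0.9], 0], [[0, 0, 1.2], 0], [[0, 0, 1.2], 0], [[0, 0, 1.2], 0]]'

```text
time_s: 33.35
ee_pos: [0.4155, 0.1331, 0.0359]
tcp_rot: [0.879, 0.477, 0.0, 0.0]
force: [-1.1, -1.7, 0.4]
gripper_width: 0.0166
grasp_force: 60.0
```

```bash
python3 g.py
```

```text
t 33.35 tcp [415.5 133.1  35.9] psi 57.02 tilt 0.02 F [-1.1 -1.7  0.4] T [ 0.06  0.03 -0.01] w 16.6 gf 60.0 q1 -0.23 q7 -1.14
```

Request:
servo_tool --series '[[[0, 0, 0.3], 0], [[0, 0, 0.6], 0], [[0, 0, 0.6], 0], [[0, 0, 0.6], 0]]'

```text
time_s: 33.68
ee_pos: [0.4155, 0.1331, 0.0354]
tcp_rot: [0.879, 0.477, 0.0, 0.0]
force: [-0.2, -0.9, 2.6]
gripper_width: 0.0165
grasp_force: 60.3
```

```bash
python3 g.py 419.2,38.5,35.5,57; python3 -c "
from h import *
print(manip.sense()['force'])"
```

```text
t 33.68 tcp [415.5 133.1  35.4] psi 57.02 tilt 0.02 F [-0.2 -0.9  2.6] T [0.05 0.06 0.02] w 16.5 gf 60.3 q1 -0.23 q7 -1.14
419.2,38.5,35.5,57 -> [-77.4, 54.6, -0.1] turn 0.0
[-0.21921875 -0.88630788  2.6177096 ]
```

Request:
servo_tool --series '[[[-2.04, 1.44, 0], 0], [[-4.08, 2.88, 0], 0], [[-6.13, 4.32, 0], 0], [[-8.17, 5.76, 0], 0], [[-10.2, 7.2, 0], 0], [[-12.3, 8.65, 0], 0], [[-14.3, 10.1, 0], 0], [[-16.3, 11.5, 0], 0], [[-18.4, 13, 0], 0], [[-20.4, 14.4, 0], 0], [[-22.5, 15.8, 0], 0], [[-24.5, 17.3, 0], 0]]'

```text
time_s: 34.68
ee_pos: [0.4167, 0.103, 0.0352]
tcp_rot: [0.879, 0.477, 0.0, 0.0]
force: [-0.5, 2.8, 3.8]
gripper_width: 0.0165
grasp_force: 60.3
```

```bash
python3 g.py 419.2,38.5,35.5,57
```

```text
t 34.68 tcp [416.7 103.   35.2] psi 57.02 tilt 0.01 F [-0.5  2.8  3.8] T [ 0.64 -0.23  0.03] w 16.5 gf 60.3 q1 -0.16 q7 -1.08
419.2,38.5,35.5,57 -> [-52.7, 37.2, -0.3] turn 0.0
```

Request:
servo_tool --series '[[[-2.04, 1.44, -0.1], 0], [[-4.08, 2.88, -0.1], 0], [[-6.13, 4.32, -0.1], 0], [[-8.17, 5.76, -0.1], 0], [[-10.2, 7.2, -0.1], 0], [[-12.3, 8.65, -0.1], 0], [[-14.3, 10.1, -0.1], 0], [[-16.3, 11.5, -0.1], 0], [[-18.4, 13, -0.1], 0], [[-20.4, 14.4, -0.1], 0], [[-22.5, 15.8, -0.1], 0], [[-24.5, 17.3, -0.1], 0]]'

```text
time_s: 35.68
ee_pos: [0.4177, 0.0729, 0.0353]
tcp_rot: [0.879, 0.477, -0.0, 0.0]
force: [0.4, 1.1, 2.1]
gripper_width: 0.0165
grasp_force: 60.3
```

```bash
python3 g.py 419.2,38.5,35.5,57
```

```text
t 35.68 tcp [417.7  72.9  35.3] psi 57.02 tilt 0.0 F [0.4 1.1 2.1] T [ 0.59 -0.26  0.02] w 16.5 gf 60.3 q1 -0.1 q7 -1.01
419.2,38.5,35.5,57 -> [-28.1, 20.0, -0.2] turn 0.0
```

Request:
servo_tool --series '[[[-2.0, 1.43, 0], 0], [[-4.0, 2.86, 0], 0], [[-6.0, 4.29, 0], 0], [[-8.0, 5.72, 0], 0], [[-10.0, 7.15, 0], 0], [[-12.1, 8.6, 0], 0], [[-14.1, 10.0, 0], 0], [[-16.1, 11.4, 0], 0], [[-18.1, 12.9, 0], 0], [[-20.1, 14.3, 0], 0], [[-22.1, 15.7, 0], 0], [[-24.1, 17.2, 0], 0]]'

```text
time_s: 36.68
ee_pos: [0.4191, 0.0433, 0.0353]
tcp_rot: [0.879, 0.477, 0.0, 0.0]
force: [1.1, 1.7, 2.5]
gripper_width: 0.0166
grasp_force: 60.3
```

```bash
python3 g.py 419.2,38.5,35.5,57 608,44.5,35.5,57
```

```text
t 36.68 tcp [419.1  43.3  35.3] psi 57.02 tilt 0.0 F [1.1 1.7 2.5] T [ 0.56 -0.29  0.07] w 16.6 gf 60.3 q1 -0.03 q7 -0.94
419.2,38.5,35.5,57 -> [-4.0, 2.7, -0.2] turn 0.0
608,44.5,35.5,57 -> [103.8, 157.9, -0.2] turn 0.0
```

Request:
servo_tool --series '[[[-2.0, 1.35, 0], 0], [[-4.0, 2.7, 0], 0], [[-4.0, 2.7, 0], 0], [[-2.57, 4.75, 0], 0], [[-1.14, 6.8, 0], 0], [[0.28, 8.85, 0], 0], [[1.71, 10.9, 0], 0], [[3.14, 12.95, 0], 0], [[4.57, 15.0, 0], 0], [[6.0, 17.1, 0], 0], [[7.42, 19.1, 0], 0], [[8.85, 21.2, 0], 0]]'

```text
time_s: 37.68
ee_pos: [0.439, 0.0381, 0.0349]
tcp_rot: [0.879, 0.477, -0.003, -0.0]
force: [-3.9, -2.4, 7.6]
gripper_width: 0.0165
grasp_force: 61.2
```

```bash
python3 g.py 610,44.6,35.3,57
```

```text
t 37.68 tcp [439.   38.1  34.9] psi 57.02 tilt 0.37 F [-3.9 -2.4  7.6] T [-0.11  0.77  0.08] w 16.5 gf 61.2 q1 -0.01 q7 -0.92
610,44.6,35.3,57 -> [98.5, 139.9, -1.5] turn 0.0
```

Request:
servo_tool --series '[[[1.5, 2.0, -0.3], 0], [[3.0, 4.0, -0.5], 0], [[4.4, 6.0, -0.5], 0], [[5.9, 8.0, -0.5], 0], [[7.3, 10.05, -0.5], 0], [[8.75, 12.1, -0.5], 0], [[10.2, 14.1, -0.5], 0], [[11.6, 16.2, -0.5], 0], [[13.0, 18.2, -0.5], 0], [[14.5, 20.3, -0.5], 0], [[15.9, 22.3, -0.5], 0], [[17.3, 24.4, -0.5], 0]]'

```text
time_s: 38.68
ee_pos: [0.4718, 0.0408, 0.0358]
tcp_rot: [0.879, 0.477, 0.0, 0.0]
force: [-0.1, 0.6, -0.4]
gripper_width: 0.0163
grasp_force: 60.2
```

```bash
python3 g.py 610,44.6,35.3,57
```

```text
t 38.68 tcp [471.8  40.8  35.8] psi 57.02 tilt 0.01 F [-0.1  0.6 -0.4] T [-0.01  0.06 -0.01] w 16.3 gf 60.2 q1 -0.01 q7 -0.91
610,44.6,35.3,57 -> [78.4, 113.8, 0.5] turn 0.0
```

Contact faded near the end of this stretch, so I go back 30 mm and redo it lightly pressed.

Request:
servo_tool --series '[[[-2.5, -3.5, -0.2], 0], [[-5.7, -8, -0.2], 0], [[-9, -13, -0.2], 0], [[-12, -17.5, -0.2], 0], [[-15, -21.5, -0.2], 0], [[-17.1, -24.6, -0.2], 0], [[-17.1, -24.6, 0], 0], [[-17.1, -24.6, 0.3], 0], [[-17.1, -24.6, 0.5], 0], [[-17.1, -24.6, 0.5], 0]]'

```text
time_s: 39.52
ee_pos: [0.4416, 0.0395, 0.0354]
tcp_rot: [0.879, 0.477, -0.0, 0.0]
force: [-1.7, -1.6, 3.4]
gripper_width: 0.0167
grasp_force: 60.4
```

```bash
python3 g.py 610,44.6,35.3,57
```

```text
t 39.52 tcp [441.6  39.5  35.4] psi 57.01 tilt 0.03 F [-1.7 -1.6  3.4] T [-0.08  0.28  0.04] w 16.7 gf 60.4 q1 -0.02 q7 -0.92
610,44.6,35.3,57 -> [96.0, 138.5, 0.0] turn 0.0
```

Request:
servo_tool --series '[[[1.4, 2.05, 0], 0], [[2.85, 4.1, 0], 0], [[4.3, 6.15, 0], 0], [[5.7, 8.2, 0], 0], [[7.1, 10.3, 0], 0], [[8.55, 12.3, 0], 0], [[10.0, 14.4, 0], 0], [[11.4, 16.4, 0], 0], [[12.8, 18.5, 0], 0], [[14.25, 20.5, 0], 0], [[15.7, 22.6, 0], 0], [[17.1, 24.7, 0], 0]]'

```text
time_s: 40.52
ee_pos: [0.4719, 0.0407, 0.0353]
tcp_rot: [0.879, 0.477, 0.0, 0.0]
force: [-1.5, -1.1, 3.0]
gripper_width: 0.0165
grasp_force: 60.5
```

```bash
python3 g.py 610,44.6,35.3,57
```

```text
t 40.52 tcp [471.9  40.7  35.3] psi 57.02 tilt 0.0 F [-1.5 -1.1  3. ] T [-0.04  0.35  0.07] w 16.5 gf 60.5 q1 -0.01 q7 -0.91
610,44.6,35.3,57 -> [78.5, 113.7, 0.0] turn 0.0
```

Request:
servo_tool --series '[[[1.4, 2.05, 0], 0], [[2.85, 4.1, 0], 0], [[4.3, 6.15, 0], 0], [[5.7, 8.2, 0], 0], [[7.1, 10.3, 0], 0], [[8.55, 12.3, 0], 0], [[10.0, 14.4, 0], 0], [[11.4, 16.4, 0], 0], [[12.8, 18.5, 0], 0], [[14.25, 20.5, 0], 0], [[15.7, 22.6, 0], 0], [[17.1, 24.7, 0], 0]]'

```text
time_s: 41.52
ee_pos: [0.5019, 0.0416, 0.0353]
tcp_rot: [0.879, 0.477, 0.0, 0.0]
force: [-0.9, -0.9, 3.0]
gripper_width: 0.0164
grasp_force: 60.5
```

```bash
python3 g.py 610,44.6,35.3,57
```

```text
t 41.52 tcp [501.9  41.6  35.3] psi 57.02 tilt 0.0 F [-0.9 -0.9  3. ] T [-0.05  0.35  0.07] w 16.4 gf 60.5 q1 -0.01 q7 -0.89
610,44.6,35.3,57 -> [61.4, 89.0, 0.0] turn 0.0
```

Request:
servo_tool --series '[[[1.4, 2.05, 0], 0], [[2.85, 4.1, 0], 0], [[4.3, 6.15, 0], 0], [[5.7, 8.2, 0], 0], [[7.1, 10.3, 0], 0], [[8.55, 12.3, 0], 0], [[10.0, 14.4, 0], 0], [[11.4, 16.4, 0], 0], [[12.8, 18.5, 0], 0], [[14.25, 20.5, 0], 0], [[15.7, 22.6, 0], 0], [[17.1, 24.7, 0], 0]]'

```text
time_s: 42.52
ee_pos: [0.532, 0.0425, 0.0353]
tcp_rot: [0.879, 0.477, 0.0, 0.0]
force: [-2.4, -1.5, 3.2]
gripper_width: 0.0164
grasp_force: 60.5
```

```bash
python3 g.py 610,44.6,35.3,57
```

```text
t 42.52 tcp [532.   42.5  35.3] psi 57.02 tilt 0.0 F [-2.4 -1.5  3.2] T [-0.03  0.33  0.08] w 16.4 gf 60.5 q1 -0.01 q7 -0.88
610,44.6,35.3,57 -> [44.3, 64.3, 0.0] turn 0.0
```

Request:
servo_tool --series '[[[1.4, 2.05, 0], 0], [[2.85, 4.1, 0], 0], [[4.3, 6.15, 0], 0], [[5.7, 8.2, 0], 0], [[7.1, 10.3, 0], 0], [[8.55, 12.3, 0], 0], [[10.0, 14.4, 0], 0], [[11.4, 16.4, 0], 0], [[12.8, 18.5, 0], 0], [[14.25, 20.5, 0], 0], [[15.7, 22.6, 0], 0], [[17.1, 24.7, 0], 0]]'

```text
time_s: 43.52
ee_pos: [0.562, 0.0434, 0.0353]
tcp_rot: [0.879, 0.477, 0.0, 0.0]
force: [-1.5, -0.9, 4.1]
gripper_width: 0.0167
grasp_force: 60.5
```

```bash
python3 g.py 610,44.6,35.3,57
```

```text
t 43.52 tcp [562.   43.4  35.3] psi 57.02 tilt 0.0 F [-1.5 -0.9  4.1] T [-0.03  0.32  0.1 ] w 16.7 gf 60.5 q1 -0.01 q7 -0.87
610,44.6,35.3,57 -> [27.2, 39.6, 0.0] turn 0.0
```

Request:
servo_tool --series '[[[1.4, 2.05, 0], 0], [[2.85, 4.1, 0], 0], [[4.3, 6.15, 0], 0], [[5.7, 8.2, 0], 0], [[7.1, 10.3, 0], 0], [[8.55, 12.3, 0], 0], [[10.0, 14.4, 0], 0], [[11.4, 16.4, 0], 0], [[12.8, 18.5, 0], 0], [[14.25, 20.5, 0], 0], [[15.7, 22.6, 0], 0], [[17.1, 24.7, 0], 0]]'

```text
time_s: 44.52
ee_pos: [0.592, 0.0443, 0.0353]
tcp_rot: [0.879, 0.477, 0.0, 0.0]
force: [-2.2, -1.2, 3.5]
gripper_width: 0.0164
grasp_force: 60.5
```

Request:
servo_tool --series '[[[1.4, 2.05, 0], 0], [[2.85, 4.1, 0], 0], [[4.3, 6.15, 0], 0], [[5.7, 8.2, 0], 0], [[7.1, 10.3, 0], 0], [[8.55, 12.3, 0], 0], [[10.0, 14.4, 0], 0], [[10.3, 14.9, 0], 0], [[10.3, 14.9, 0], 0]]'

```text
time_s: 45.27
ee_pos: [0.6113, 0.0451, 0.0355]
tcp_rot: [0.879, 0.477, 0.001, 0.0]
force: [0.7, -0.1, 1.2]
gripper_width: 0.0166
grasp_force: 60.2
```

```bash
python3 g.py 610,44.6,35.3,57
python3 - <<'E'
from h import *
c=manip.camera("side"); save("s7.png",cv2.resize(c["pixels"][190:270,205:325],None,fx=6,fy=6,interpolation=cv2.INTER_CUBIC))
E
```

```text
t 45.27 tcp [611.3  45.1  35.5] psi 57.0 tilt 0.17 F [ 0.7 -0.1  1.2] T [ 0.19 -0.36 -0.02] w 16.6 gf 60.2 q1 -0.01 q7 -0.86
610,44.6,35.3,57 -> [-1.2, -0.8, 0.2] turn -0.0
```

View pics/s7.png

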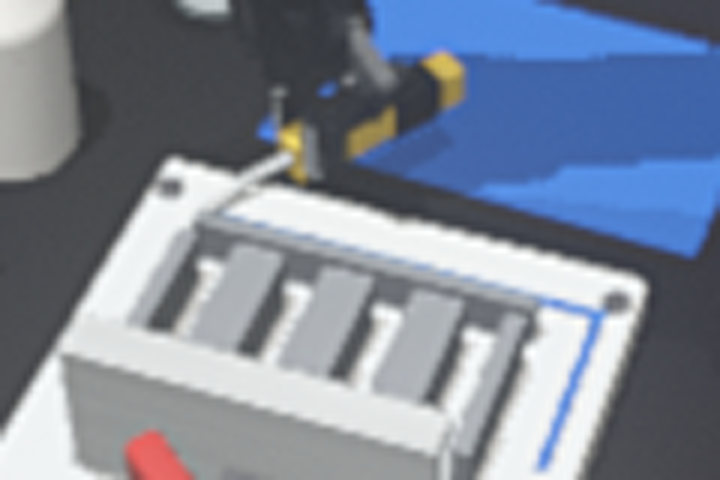

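The tip stands at the far free end of the long leg, crop (205,215). The sweep is complete, so I lift and return the tool to the mat.

Request:
servo_tool --series '[[[0, 0, -5], 0], [[0, 0, -15], 0], [[0, 0, -30], 0], [[0, 0, -45], 0], [[0, 0, -60], 0], [[0, 0, -60], 0]]'

```text
time_s: 45.82
ee_pos: [0.6117, 0.0453, 0.0989]
tcp_rot: [0.879, 0.477, 0.003, 0.001]
force: [1.4, -0.1, 0.4]
gripper_width: 0.0164
grasp_force: 59.9
```

```bash
python3 g.py 566,-70,60,26.6
```

```text
t 45.82 tcp [611.7  45.3  98.9] psi 57.03 tilt 0.33 F [ 1.4 -0.1  0.4] T [ 0.04 -0.06  0.02] w 16.4 gf 59.9 q1 0.01 q7 -0.84
566,-70,60,26.6 -> [-121.7, 24.2, 38.5] turn 30.4
```

Request:
servo_tool --series '[[[-15, 4, 0], 3], [[-40, 8, 0], 8], [[-70, 14, 0], 14], [[-100, 20, 0], 20], [[-118, 24, 5], 26], [[-122, 24, 15], 30.4], [[-122, 24, 28], 30.4], [[-122, 24, 38], 30.4], [[-122, 24, 38], 30.4], [[-122, 24, 38], 30.4], [[-122, 24, 38], 30.4]]'

```text
time_s: 46.73
ee_pos: [0.5637, -0.0704, 0.0574]
tcp_rot: [0.973, 0.23, 0.0, -0.0]
force: [0.3, 0.2, -0.9]
gripper_width: 0.0162
grasp_force: 59.9
```

```bash
python3 g.py 566,-70,9,26.6
```

```text
t 46.73 tcp [563.7 -70.4  57.4] psi 26.63 tilt 0.01 F [ 0.3  0.2 -0.9] T [-0.01 -0.01 -0.02] w 16.2 gf 59.9 q1 0.1 q7 -1.1
566,-70,9,26.6 -> [2.3, 0.7, 48.4] turn 0.0
```

Request:
servo_tool --series '[[[0, 0, 10], 0], [[0, 0, 20], 0], [[0, 0, 30], 0], [[0, 0, 38], 0], [[0, 0, 44], 0], [[0, 0, 47], 0], [[0, 0, 49], 0], [[0, 0, 50], 0], [[0, 0, 50.5], 0], [[0, 0, 50.5], 0], [[0, 0, 50.5], 0]]'

```text
time_s: 47.65
ee_pos: [0.5639, -0.0707, 0.0072]
tcp_rot: [0.973, 0.23, 0.0, 0.0]
force: [-0.2, -0.0, -1.3]
gripper_width: 0.0167
grasp_force: 59.9
```

```bash
python3 g.py
```

```text
t 47.65 tcp [563.9 -70.7   7.2] psi 26.62 tilt 0.05 F [-0.2 -0.  -1.3] T [-0.07 -0.04 -0.03] w 16.7 gf 59.9 q1 0.09 q7 -1.11
```

Request:
servo_tool --series '[[[0, 0, 0.3], 0], [[0, 0, 0.6], 0], [[0, 0, 0.9], 0], [[0, 0, 0.9], 0]]'

```text
time_s: 47.98
ee_pos: [0.5639, -0.0707, 0.0067]
tcp_rot: [0.973, 0.23, 0.0, 0.0]
force: [-2.2, 0.6, 4.8]
gripper_width: 0.0169
grasp_force: 60.7
```

```bash
python3 g.py
```

```text
t 47.98 tcp [563.9 -70.7   6.7] psi 26.62 tilt 0.04 F [-2.2  0.6  4.8] T [ 0.02  0.29 -0.03] w 16.9 gf 60.7 q1 0.09 q7 -1.11
```

Contact. I open the gripper, rise and move clear.

Request:
servo_tool --series '[[[0, 0, -0.3], 0], [[0, 0, -0.3], 0], [[0, 0, -0.3], 0], [[0, 0, -0.3], 0], [[0, 0, -0.3], 0], [[0, 0, -0.3], 0], [[0, 0, -15], 0], [[0, 0, -40], 0], [[0, 0, -70], 0], [[0, 0, -100], 0], [[0, 0, -140], 0], [[0, 0, -180], 0]]' --claw 110

```text
time_s: 48.98
ee_pos: [0.5627, -0.0706, 0.187]
tcp_rot: [0.973, 0.23, -0.001, -0.0]
force: [1.3, 0.0, -0.8]
gripper_width: 0.0481
grasp_force: 0.0
```

Request:
servo_tool --series '[[[-20, 30, -20], 0], [[-40, 60, -20], 0], [[-60, 90, -20], 0], [[-80, 120, -20], 0], [[-100, 150, -20], 0], [[-115, 180, -20], 0], [[-125, 200, -20], 0], [[-125, 200, -20], 0], [[-125, 200, -20], 0], [[-125, 200, -20], 0]]'

```text
time_s: 49.82
ee_pos: [0.5416, -0.3042, 0.2056]
tcp_rot: [0.973, 0.231, 0.0, -0.001]
force: [0.4, 0.4, 0.4]
gripper_width: 0.0486
grasp_force: 0.0
```

```bash
python3 g.py
python3 - <<'E'
from m import *
c=manip.camera("top"); p=c["pixels"]; H,S,V=masks(p)
def f(n,m,b,z):
    v,u=np.nonzero(m&box(H.shape,*b)); w=ray(c,u.astype(float),v.astype(float),z); print(n,len(u),[np.round(k,1) for k in cv2.minAreaRect(w.astype(np.float32))] if len(u) else "")
f("tool top",(H>18)&(H<35)&(S>120),(265,350,170,280),.025)
f("knob",((H<8)|(H>170))&(S>150),(150,185,195,240),.127)
f("cassA",(H>45)&(H<75)&(S>120),(365,440,165,195),.08); f("cassB",(H>45)&(H<75)&(S>120),(365,440,200,230),.08)
f("stand green",(H>45)&(H<75)&(S>120),(190,262,180,260),.1)
p,P,c=cam("side"); H,S,V=masks(p); z=P[...,2]
m=(H>15)&(H<40)&(S>90)&(P[...,0]>.45)&(P[...,0]<.7)&(P[...,1]>-.2)&(P[...,1]<.05)
q=rect(P,m,"tool side"); a=np.polyfit(q[:,0],q[:,2],1); print("slope z/x",a[0].round(3))
E
```

```text
t 49.82 tcp [ 541.6 -304.2  205.6] psi 26.68 tilt 0.07 F [0.4 0.4 0.4] T [ 0.11 -0.04 -0.01] w 48.6 gf 0.0 q1 0.43 q7 -0.65
tool top 72 [array([527.8, -86.7]), array([94.1, 14. ]), np.float64(27.4)]
knob 126 [array([545.9, 308.3]), array([17.4, 62.9]), np.float64(50.8)]
cassA 144 [array([ 636.3, -310.1]), array([15.8, 85.3]), np.float64(1.5)]
cassB 91 [array([ 539.4, -299.2]), array([78.9, 10.6]), np.float64(88.3)]
stand green 0 
tool side 163 c [523.4 -89. ] sz [110.5  43.8] ang 43.12 mean [534.9 -77.5  17.5] z [ 6.9 19.9 23.7]
slope z/x 0.021
```

```bash
python3 -c "
from cell import manip
print(manip.job_done())"
```

```text
the job is handed in; nothing more can be done
None
```

I turned the clamp clockwise to its stop and left it open, set both cassettes (only two were there) upright in their own rack slots, traced the whole seam lightly, and laid the tool flat on the mat; just after the corner contact rose to about 8 N and then faded, so I backed up 30 mm and redid that stretch, and the job is handed in at about 50 s with no verdict shown.

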